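# Pack the tapered candles in their case and lock it

## Robot

A 6-joint arm with a two-finger parallel gripper is mounted at the origin on the work surface. World frame = base frame: x ahead of the robot, y to its left, z up, the work surface at z = 0. Lengths are in mm, angles in rad, forces in N, time in s.
With the tool pointing down it reaches from about 200 to 875 mm from the base axis. Payload 3.4 kg.
Tool frame: the origin (TCP) lies at the very end of the fingers, on their centre line; the grasp point (between the pads) lies 19 mm behind it; z points along the fingers, y is the line along which they close (so a half turn about z gives the same grasp; the last joint's range is limited). The gripper opens to 94 mm and grips with 3 to 60 N. Pads are 16 mm wide; open, the fingers measure 119 mm over their backs; the gripper's body (75 mm by 177 mm) begins 78 mm behind the grasp point.
Start: joints at [-1.355, 0.276, 1.505, -0, 1.361, -0.121], TCP at [190.02, -542.732, 205.493] pointing down, gripper open.
Joint ranges: [-2.89, 2.89], [-0.75, 2.08], [0.22, 2.7], [-1.18, 4.32], [0.11, 2.71], [-2.7, 2.7]. Speed limits (rad/s): [2.57, 2.57, 3.14, 3.14, 3.14, 3.14].

## Interface

Orientations are given as a rotation vector (axis times angle).
In Python, from plant import bot gives the robot as it stands.
- The arm moves only by the tool drive_tool, never from a script. Its argument "plan" is a list of rows, each a list of 3 entries, a list of its own where there are three numbers: the finger opening in mm, from 0 to 94, then the shift along the tool's x, y, z in units of 25 mm (1.0 is 25 mm), then the turn, a rotation vector about the tool's x, y, z in rad. In form: [[hand, [tx, ty, tz], [rx, ry, rz]], ...]. A call has 1 to 10 rows; each row is the pose to reach, as a shift and turn from the pose commanded when the call began, along the tool's axes at that moment; what a row does not reach only later rows make up. A row lasts 1/12 s, in which the tool goes at most 41.7 mm and 7.16 degrees, less where a joint would pass 70% of its speed; a pose out of reach is approached as far as the arm can. A call with a gripper value outside its range is refused whole. The fingers move at their own pace and stop on an object; "force" is the grip in N (left out, the last holds). Time passes only in rows, so rows that repeat a pose let the fingers close. It gives the time, the measured TCP pose, the force, the opening and the grip force at its end, in the units of the state.
- bot.observe(): the state, without advancing time (a new reading comes with each control period).
- bot.snapshot(name): name is "side" or "top" or "wrist"; returns a dict with "frame" (420x560x3 uint8, red, green, blue), "K" (3x3 intrinsics, pixels), "xyz" and "orientation" of the camera in the world. Camera axes: x right, y down, z forward; pixel columns grow to the right and rows downward; lengths in mm; the calibration is good to about 2 mm. A picture is of the moment at which its call begins. There is no depth.
- bot.job_done(): hands the job in; it is judged then, once.
The state is a dict: "time_s": time; "qpos": joint angles; "dq": joint speeds; "tau": joint torques, N m; "tcp_pos": TCP position; "tool_rot": TCP orientation; "contact_force": force on the tool from outside, world axes, zero at the start; "torque": the same for the moment, N m; "grip_width": finger opening in mm; "gripper_force": force on a finger pad.
Only numpy, scipy, OpenCV 4.12 (cv2) and the standard library are available. Lean on these libraries where they do the work, as an engineer would, in place of code of your own. Each camera call takes 0.05 s, during which the arm holds its last target. There are 200 camera calls.

## Task

Set every tapered candle tumbler upright into its own holder in the wooden case, lowering it gently until the taper just takes hold and not jamming it in tight; then shut the lid. Take the flat key from its stand, press the lid's slotted stud down with it and give a quarter turn clockwise until the stud springs up into its catch, then hang the key back in its stand; leave the screw-capped jar, the vase and the bowl where they stand.

Things in the scene. Friction and masses are not known exactly. Their poses are not given: they have to be found in the camera images.
- candle0: dark brown tapered candle tumbler standing on the dresser top, 64 mm tall, outer diameter 52 mm at the foot and 68 mm at the rim (straight taper), filled with cream wax to 5 mm below the rim, about 0.18 kg; origin at the centre of its underside, z up its axis. Absent (None) in some starts
- candle1: dark brown tapered candle tumbler standing on the dresser top, 64 mm tall, outer diameter 52 mm at the foot and 68 mm at the rim (straight taper), filled with cream wax to 5 mm below the rim, about 0.18 kg; origin at the centre of its underside, z up its axis. Absent (None) in some starts
- candle2: dark brown tapered candle tumbler standing on the dresser top, 64 mm tall, outer diameter 52 mm at the foot and 68 mm at the rim (straight taper), filled with cream wax to 5 mm below the rim, about 0.18 kg; origin at the centre of its underside, z up its axis. Absent (None) in some starts
- candle3: dark brown tapered candle tumbler standing on the dresser top, 64 mm tall, outer diameter 52 mm at the foot and 68 mm at the rim (straight taper), filled with cream wax to 5 mm below the rim, about 0.18 kg; origin at the centre of its underside, z up its axis. Absent (None) in some starts
- well0 (a point): point on the case's inner floor, 8 mm above the dresser top, under the centre of the near left (seen from the robot) of four alike tapered felt collars that hold a candle each; axes as the case. Collar: mouth 42 mm above this point, 59.5 mm inside diameter, 32 mm long, the candles' own taper. A candle just held has its foot about 10 to 12 mm above this point. 80 mm apart along x, 140 along y
- well1 (a point): point on the case's inner floor, 8 mm above the dresser top, under the centre of the far left (seen from the robot) of four alike tapered felt collars that hold a candle each; axes as the case. Collar: mouth 42 mm above this point, 59.5 mm inside diameter, 32 mm long, the candles' own taper. A candle just held has its foot about 10 to 12 mm above this point. 80 mm apart along x, 140 along y
- well2 (a point): point on the case's inner floor, 8 mm above the dresser top, under the centre of the near right (seen from the robot) of four alike tapered felt collars that hold a candle each; axes as the case. Collar: mouth 42 mm above this point, 59.5 mm inside diameter, 32 mm long, the candles' own taper. A candle just held has its foot about 10 to 12 mm above this point. 80 mm apart along x, 140 along y
- well3 (a point): point on the case's inner floor, 8 mm above the dresser top, under the centre of the far right (seen from the robot) of four alike tapered felt collars that hold a candle each; axes as the case. Collar: mouth 42 mm above this point, 59.5 mm inside diameter, 32 mm long, the candles' own taper. A candle just held has its foot about 10 to 12 mm above this point. 80 mm apart along x, 140 along y
- collar0 (a joint): how far the collar over well0 has been driven down, m: 0 at the start, 0.0095 at most. It is a stiff push fit: it stays put under a load below about 10 N, sinks under more (a candle rammed or dropped in, which wedges it tight) and does not come back
- collar1 (a joint): how far the collar over well1 has been driven down, m: 0 at the start, 0.0095 at most. It is a stiff push fit: it stays put under a load below about 10 N, sinks under more (a candle rammed or dropped in, which wedges it tight) and does not come back
- collar2 (a joint): how far the collar over well2 has been driven down, m: 0 at the start, 0.0095 at most. It is a stiff push fit: it stays put under a load below about 10 N, sinks under more (a candle rammed or dropped in, which wedges it tight) and does not come back
- collar3 (a joint): how far the collar over well3 has been driven down, m: 0 at the start, 0.0095 at most. It is a stiff push fit: it stays put under a load below about 10 N, sinks under more (a candle rammed or dropped in, which wedges it tight) and does not come back
- case: fixed brown wooden candle case, 190 (its x) x 300 (its y) x 98 mm high, walls and floor 8 mm, open on top while its lid is up; in its middle a post 42 x 38 mm, 86 mm high, with a brass catch on top; origin at the centre of its underside, x away from the robot, y to the left, z up
- lid (a joint): angle of the lid, hinged along the case's far (+x) upper edge: 0 shut, 1.57 upright; starts 1.7 to 1.95 (open, leaning back). A plain board 190 x 300 x 10 mm with the stud through its middle. The stiff hinge stays where it is left; 3 to 4 N at the free edge moves it
- lid_hinge (a point): middle of the lid's hinge line, 98 mm above the dresser top; the lid's own frame: -x runs along the lid from hinge to free edge, y along the hinge to the left, z out of its outer face (which is 10 mm out)
- lid_edge (a point): middle of the lid's free edge, on its outer face, 190 mm from the hinge; axes as lid_hinge
- stud_press (a joint): how far the stud in the middle of the lid is pressed in, m: 0 sprung out, 0.009 fully in; spring 3 N at first, 9 N fully in. With the lid shut its cross-bar sits in the slot of the catch, so it turns only when pressed over 0.0065. Let go after a quarter turn, it springs up into its catch and stays at about 0.004
- stud_turn (a joint): angle of the stud, rad: 0 unlocked (slot along the case's y), grows clockwise seen from above the shut lid, 1.57 locked (slot along the case's x), end stop 1.66; light friction
- stud_slot (a point): centre of the floor of the slot in the stud's head (48 mm across). Slot 10 mm wide, 10 deep, 42 long, open at the top and both ends; its length is along this frame's y, which turns with the stud; z out of the head. Lid shut and stud out: 123 mm above the dresser top (head's top 133), 95 mm from the hinge
- key: loose flat key, 0.12 kg, upright in its stand: steel blade 5 mm thick (its x) x 30 wide (its y) pointing down, 26 long up to a brass flange 30 x 48 x 5 mm; above it a brass grip plate 12 thick (x) x 36 wide (y), 31 to 81 mm above the tip; origin at the centre of the blade's tip, z up
- stand: fixed dark wooden block 70 x 70 x 34 mm with a pocket 14 mm (its x) x 37 mm (its y), 30 deep, in its top; the key's blade hangs in the pocket, its flange rests on the block, the tip 8 mm above the dresser top; origin at the centre of its underside
- jar: straight round dark candle jar with black screw cap, 74 mm across, 85 mm tall; a bystander; origin at the centre of its underside
- vase: glass bud vase with leaves and flowers, 64 mm across, about 200 mm tall; a bystander; origin at the centre of its underside
- dish: white ceramic bowl, 100 mm across, 35 mm tall; a bystander; origin at the centre of its underside
Things that resemble listed ones, but are neither listed nor needed, are in the scene too. Leave any blue or pink look-alike of the candle1 alone.

How it is judged:
By the outcome, as a careful person would: the job done as asked, in the order asked, and still so for the second after the job is handed in, with the robot touching nothing.
Of candle0, candle1, candle2, candle3 only 2 to 4 are there at a start; the rules pass over those that are not, and their reading is None.
At some moment in a run one of candle0, candle1, candle2, candle3 may be knocked a few centimetres aside while the robot is not near it.
It also fails if it takes over 210 s, if anything falls off the work surface, if the arm or the gripper's body presses on something with over 40 N, if the wrist force passes 120 N, or if a joint passes its speed limit or range.

## Working session

There is one attempt and no reset: what is moved stays moved. The work goes in short steps, Python scripts to look and compute and a tool call to move; the robot and the scene stay as the last step left them, time stands still between calls to the robot, and variables do not carry over. Pictures are saved under pics/ and viewed, at most 14 in all, crops included, and the job is handed in when it is done.

Besides the shell and the picture viewer there is one more tool, called in YAML: its name, and indented under it one key for each argument. drive_tool: Moves the arm, as the interface text tells. Its arguments: {"type":"object","properties":{"plan":{"type":"array"},"force":{"type":"number"}},"required":["plan"]}

```bash
mkdir -p pics; ls; cat > h.py <<'E'
import numpy as np,cv2
from scipy.spatial.transform import Rotation as R
from plant import bot
def snap(n,f=None):
    s=bot.snapshot(n)
    if f: cv2.imwrite('pics/'+f,s['frame'][:,:,::-1])
    return s
def cam(s):
    o=np.array(s['orientation'],float)
    M=o if o.shape==(3,3) else R.from_rotvec(o).as_matrix()
    return np.array(s['K']),M,np.array(s['xyz'])
def ray(s,u,v,z):
    K,M,p=cam(s); d=M@np.linalg.inv(K)@np.array([u,v,1.]); return p+d*(z-p[2])/d[2]
def proj(s,P):
    K,M,p=cam(s); c=(np.atleast_2d(P)-p)@M; q=c@K.T; return q[:,:2]/q[:,2:]
E
python3 - <<'E'
from h import *
for n in('side','top','wrist'):
    s=snap(n,n+'0.png'); print(n,s['K'],s['xyz'],s['orientation'])
print(bot.observe())
E
```

```text
pics
side [[418.28113354   0.         274.14207234]
 [  0.         418.28113354 201.19666698]
 [  0.           0.           1.        ]] [274.71735703 844.82713671 798.37482661] [-0.29741205  2.71713145 -1.29839507]
top [[534.44361802   0.         271.71268215]
 [  0.         534.44361802 216.19763143]
 [  0.           0.           1.        ]] [ 235.57776373    8.24989519 1421.19303357] [-2.1170887   2.13937045 -0.19513125]
wrist [[304.43985602   0.         283.75675547]
 [  0.         304.43985602 211.45917622]
 [  0.           0.           1.        ]] [ 256.33248554 -519.06043298  384.34851802] [ 2.39465846 -1.69847163 -0.2107021 ]
{'time_s': 0.15, 'qpos': array([-1.35502050e+00,  2.76425545e-01,  1.50578876e+00, -3.32016468e-05,
        1.36072063e+00, -1.20989045e-01]), 'dq': array([-0.00146369, -0.00039573, -0.00490799,  0.00095856,  0.0018227 ,
       -0.0021973 ]), 'tau': array([ 6.84938568e-04, -4.04925442e+01, -2.37432182e+01,  7.01427902e-02,
        3.14904784e-02, -9.68244126e-05]), 'tcp_pos': array([ 189.90012544, -542.29910256,  204.83860131]), 'tool_rot': array([-3.09583942e+00, -5.26279167e-01,  1.50766881e-04]), 'contact_force': array([0.22619656, 1.06511487, 0.0826533 ]), 'torque': array([-0.01544849,  0.05178168, -0.01099822]), 'gripper_force': 0.0, 'grip_width': 93.88508379464744}
```

View pics/top0.png

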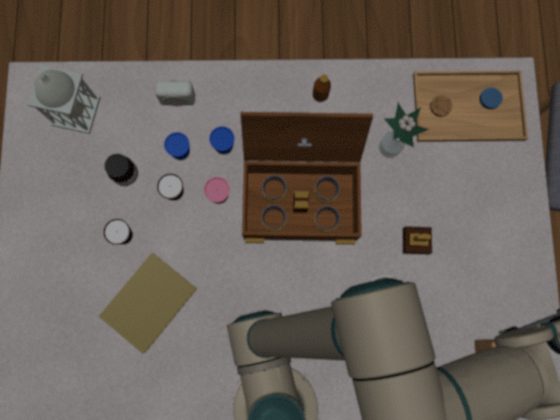

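View pics/side0.png

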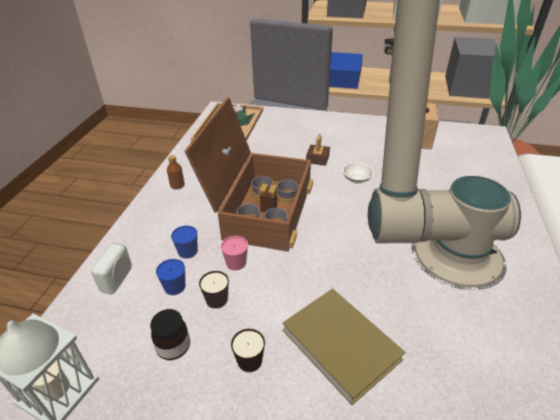

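The top view shows two brown candles with cream wax, at about (170,186) and (117,231). The jar is at (119,167), the case is centred near (301,200), and the key stand is at (418,240). The side view confirms both candles and also shows the dish at (358,172). Next I'll zoom in on the case and stand, and check the wrist view for any hidden candles.

```bash
python3 - <<'E'
from h import *
a=cv2.imread('pics/top0.png')
c=cv2.resize(a[100:260,230:440],None,fx=3.8,fy=3.7,interpolation=cv2.INTER_CUBIC)
c=cv2.convertScaleAbs(c,alpha=1.7,beta=10)
cv2.imwrite('pics/c1.png',c[:600,:800])
s=snap('top')
for u,v in((170,186),(117,231)):print(ray(s,u,v,60))
for u,v in((119,167),):print('jar',ray(s,u,v,85))
for u,v in((418,240),):print('stand',ray(s,u,v,34))
for u,v in((301,200),):print('post',ray(s,u,v,86))
E
```

```text
[566.55559035 268.39477917  60.        ]
[448.92519636 402.00168809  60.        ]
jar [612.24754612 396.50164639  85.        ]
stand [ 420.9946752  -379.13847575   34.        ]
post [520.08843185 -71.85096334  86.        ]
```

View pics/c1.png

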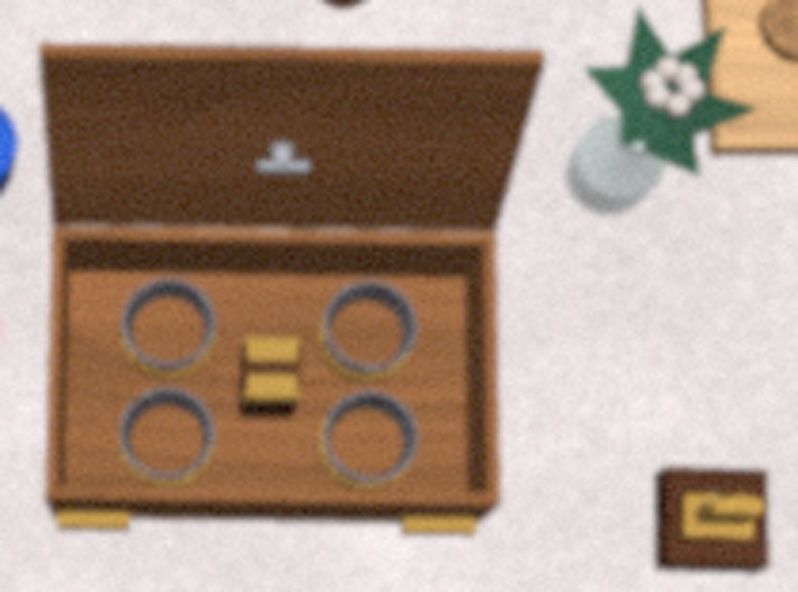

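View pics/wrist0.png

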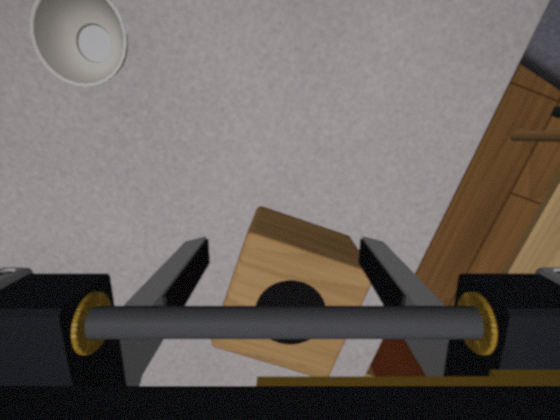

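The crop shows the case square to the axes. Its collars are at crop (168,326), (167,436), (370,327) and (370,438), and the key plate lies roughly along world y at (720,515). The wrist view shows only the dish and a wooden block, with no other candle. Next I'll fit the case pose.

```bash
cat >> h.py <<'E'
def tool():
    o=bot.observe(); return np.array(o['tcp_pos']),R.from_rotvec(o['tool_rot']),o
def goto(P,yaw=None,show=True):
    "shift (units 25mm, tool axes) and turn to reach P; yaw = world angle of the tool's x, pointing down"
    p,r,o=tool(); d=r.inv().apply(np.array(P)-p)/25
    t=np.zeros(3)
    if yaw is not None:
        g=R.from_matrix(np.array([[np.cos(yaw),np.sin(yaw),0],[np.sin(yaw),-np.cos(yaw),0],[0,0,-1]]))
        t=(r.inv()*g).as_rotvec()
    if show: print('at',p.round(1),'shift',d.round(3),'turn',t.round(3),'F',np.round(o['contact_force'],1),'q6',round(o['qpos'][5],2),'w',round(o['grip_width'],1))
    return d,t
E
python3 - <<'E'
from h import *
from scipy.optimize import least_squares
s=snap('top')
f=lambda x,y:(230+x/3.8-.4,100+y/3.7-.4)
ob=[(50,505),(497,510),(493,232),(55,228)]+[(168,436),(168,324),(370,438),(370,327)]
mod=[(-95,150,98),(-95,-150,98),(95,-150,98),(95,150,98)]+[(-40,70,50),(40,70,50),(-40,-70,50),(40,-70,50)]
O=np.array([f(*o) for o in ob]);M=np.array(mod,float)
def W(q):c,t=np.cos(q[2]),np.sin(q[2]);return np.c_[q[0]+c*M[:,0]-t*M[:,1],q[1]+t*M[:,0]+c*M[:,1],M[:,2]]
r=least_squares(lambda q:(proj(s,W(q))-O).ravel(),[520,-72,0]);print(r.x,(r.fun.reshape(-1,2)).round(1).tolist());print(W(r.x)[4:].round(1))
for q in((40+0,)):pass
p,rt,o=tool();print(rt.as_matrix().round(2)); K,C,cp=cam(snap('wrist'));print('cam in tool',rt.inv().apply(cp-p).round(1),(rt.as_matrix().T@C).round(2))
k=[(683,490),(762,490),(757,540),(683,540)]
print('key plate z89',[ray(s,*f(*x),89)[:2].round() for x in [(683,515),(764,515)]])
print('stand top corners',[ray(s,*f(*x),34)[:2].round() for x in [(664,472),(766,474),(764,566),(662,564)]])
for yaw in(0,np.pi):goto((450,402,205),yaw)
E
```

```text
[ 5.20760644e+02 -7.25490448e+01 -2.13960450e-02] [[-1.2, -0.8], [1.1, -0.9], [0.7, 0.8], [-1.0, 0.7], [-0.2, -0.1], [0.1, 0.3], [0.4, -0.0], [0.1, 0.1]]
[[ 482.3   -1.7   50. ]
 [ 562.2   -3.4   50. ]
 [ 479.3 -141.7   50. ]
 [ 559.3 -143.4   50. ]]
[[ 0.94  0.33 -0.  ]
 [ 0.33 -0.94  0.  ]
 [ 0.   -0.   -1.  ]]
cam in tool [  70.4   -0.2 -179.6] [[-0.   -0.97 -0.24]
 [ 1.   -0.   -0.  ]
 [ 0.   -0.24  0.97]]
key plate z89 [array([ 417., -342.]), array([ 416., -396.])]
stand top corners [array([ 455., -345.]), array([ 453., -416.]), array([ 388., -410.]), array([ 390., -340.])]
at [ 190.  -542.6  205.2] shift [ 2.2303e+01 -3.2221e+01  2.7000e-02] turn [-0.001  0.     0.337] F [ 0.1 -0.2 -0.2] q6 -0.12 w 93.9
at [ 190.  -542.6  205.2] shift [ 2.2303e+01 -3.2221e+01  2.7000e-02] turn [-0.000e+00 -1.000e-03 -2.805e+00] F [ 0.1 -0.2 -0.2] q6 -0.12 w 93.9
```

The case fit is good: centre (520.8, -72.5), yaw -0.021. Now moving towards candle A, raised a little.

drive_tool:
  plan:
    - [94,[1.0,-1.0,-0.5],[0,0,-0.11]]
    - [94,[2.0,-2.0,-1],[0,0,-0.22]]
    - [94,[3,-3.1,-1],[0,0,-0.33]]
    - [94,[4,-4.1,-1],[0,0,-0.44]]
    - [94,[5,-5.1,-1],[0,0,-0.55]]
    - [94,[6,-6.2,-1],[0,0,-0.66]]
    - [94,[7,-7.2,-1],[0,0,-0.77]]
    - [94,[8,-8.2,-1],[0,0,-0.88]]
    - [94,[9,-9.3,-1],[0,0,-0.99]]
    - [94,[10,-10.3,-1],[0,0,-1.1]]

```text
time_s: 1.13
tcp_pos: [341.0, -215.1, 230.6]
tool_rot: [2.36, 2.073, 0.0]
contact_force: [0.3, -0.2, 0.4]
grip_width: 94.1
gripper_force: 0.0
```

```bash
python3 - <<'E'
from h import *
goto((566,268,205),np.pi-.0214)
E
```

```text
at [ 341.  -215.1  230.6] shift [20.323  6.438  1.025] turn [ 0.     0.    -1.678] F [ 0.3 -0.2  0.4] q6 -0.61 w 94.1
```

drive_tool:
  plan:
    - [94,[1,0.3,0],[0,0,-0.08]]
    - [94,[2,0.6,0],[0,0,-0.17]]
    - [94,[3,1,0],[0,0,-0.25]]
    - [94,[4,1.3,0],[0,0,-0.34]]
    - [94,[5.1,1.6,0],[0,0,-0.42]]
    - [94,[6.1,1.9,0],[0,0,-0.5]]
    - [94,[7.1,2.2,0],[0,0,-0.59]]
    - [94,[8.1,2.6,0],[0,0,-0.67]]
    - [94,[9.1,2.9,0],[0,0,-0.76]]
    - [94,[10.1,3.2,0],[0,0,-0.84]]

```text
time_s: 1.97
tcp_pos: [454.3, 23.8, 230.6]
tool_rot: [1.31, 2.855, -0.0]
contact_force: [0.8, -0.5, -0.2]
grip_width: 93.9
gripper_force: 0.0
```

drive_tool:
  plan:
    - [94,[0.5,1,0],[0,0,-0.1]]
    - [94,[1,2,0],[0,0,-0.2]]
    - [94,[1.4,3,0],[0,0,-0.3]]
    - [94,[1.9,4.2,0],[0,0,-0.4]]
    - [94,[2.4,5.4,0],[0,0,-0.5]]
    - [94,[2.9,6.5,0],[0,0,-0.6]]
    - [94,[3.4,7.6,0],[0,0,-0.7]]
    - [94,[3.9,8.6,0],[0,0,-0.8]]
    - [94,[4.3,9.6,0],[0,0,-0.84]]
    - [94,[4.3,9.6,0],[0,0,-0.84]]

```text
time_s: 2.8
tcp_pos: [568.7, 264.4, 229.4]
tool_rot: [0.032, 3.14, 0.004]
contact_force: [-0.2, -0.2, -0.0]
grip_width: 94.1
gripper_force: 0.0
```

```bash
cat >> h.py <<'E'
def wax(s,zz=59,guess=None):
    "centres of cream wax discs (low saturation red-ish, bright) at height zz"
    a=s['frame'].astype(int); m=((a[:,:,0]-a[:,:,2]>18)&(a.min(2)>110)).astype(np.uint8)
    m=cv2.morphologyEx(m,cv2.MORPH_OPEN,np.ones((3,3),np.uint8))
    n,l,st,c=cv2.connectedComponentsWithStats(m)
    out=[]
    for i in range(1,n):
        if st[i,4]>60: out.append((st[i].tolist(),c[i].round(1).tolist(),ray(s,*c[i],zz)[:2].round(1).tolist()))
    return out
E
python3 - <<'E'
from h import *
s=snap('wrist','w1.png'); print(*wax(s),sep='\n'); t=snap('top','t1.png');print(*wax(t),sep='\n')
goto((566,268,205),np.pi-.0214)
a=cv2.imread('pics/w1.png');b=cv2.imread('pics/t1.png');cv2.imwrite('pics/v1.png',cv2.resize(np.hstack([a,b]),(800,300)))
E
```

```text
([80, 94, 17, 8, 68], [87.5, 97.5], [814.4, 496.9])
([113, 343, 91, 35, 605], [157.9, 360.1], [125.5, 288.1])
([242, 373, 20, 22, 179], [250.6, 382.8], [69.3, 59.4])
([91, 377, 14, 9, 67], [97.4, 380.3], [79.0, 435.1])
at [566.6 260.5 229.7] shift [0.031 0.301 0.987] turn [-0.001 -0.001 -0.002] F [-0.6 -0.6  0.2] q6 -1.23 w 94.0
```

View pics/v1.png

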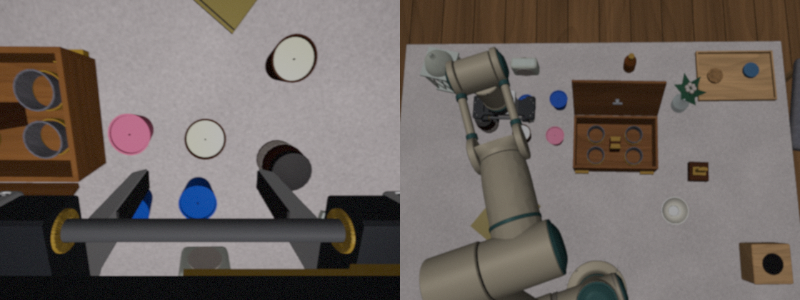

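Left half is the wrist view: candle A's wax is at full-frame pixel (286,193) and B's at (411,81), with the jar at about (400,235). The top view (right half) shows the right side of the table now uncovered, with only the dish and block there, so there are two candles.

```bash
cat >> h.py <<'E'
def disc(s,u,v,zz=59,tol=14):
    "centre of the wax disc round the seed pixel, in the world at height zz"
    a=cv2.GaussianBlur(s['frame'],(3,3),0); m=np.zeros((422,562),np.uint8)
    cv2.floodFill(a.copy(),m,(int(u),int(v)),0,(tol,)*3,(tol,)*3,cv2.FLOODFILL_FIXED_RANGE|(255<<8)|cv2.FLOODFILL_MASK_ONLY)
    c,_=cv2.findContours(m[1:-1,1:-1],cv2.RETR_EXTERNAL,cv2.CHAIN_APPROX_NONE); k=cv2.convexHull(max(c,key=cv2.contourArea)); e=cv2.fitEllipse(k)
    p=ray(s,*e[0],zz); q=ray(s,e[0][0]+np.mean(e[1])/2,e[0][1],zz)
    print('disc px',np.round(e[0],1),np.round(e[1],1),'world',p.round(1),'r',np.linalg.norm(q-p).round(1)); return p
E
python3 - <<'E'
from h import *
s=snap('wrist')
for u,v in((281,198),(405,86)):
    print(s['frame'][v,u]); disc(s,u,v)
goto((566,268,140),np.pi-.0214)
E
```

```text
[184 185 174]
disc px [291.2 196.1] [48.5 49.1] world [565.7 269.4  59. ] r 28.6
[181 181 172]
disc px [414.8  84.1] [52.3 59.1] world [446.6 404.3  59. ] r 29.9
at [566.3 259.6 230. ] shift [0.016 0.339 3.598] turn [-0.001 -0.001 -0.003] F [ 0.  -0.2 -0.1] q6 -1.23 w 94.1
```

drive_tool:
  plan:
    - [94,[0,0.4,0.5],[0,0,0]]
    - [94,[0,0.4,1.5],[0,0,0]]
    - [94,[0,0.4,2.5],[0,0,0]]
    - [94,[0,0.4,3.5],[0,0,0]]
    - [94,[0,0.4,4.2],[0,0,0]]
    - [94,[0,0.4,4.8],[0,0,0]]
    - [94,[0,0.4,5.2],[0,0,0]]
    - [94,[0,0.4,5.2],[0,0,0]]
    - [94,[0,0.4,5.2],[0,0,0]]
    - [94,[0,0.4,5.2],[0,0,0]]

```text
time_s: 3.78
tcp_pos: [567.7, 270.0, 101.4]
tool_rot: [0.04, 3.14, 0.001]
contact_force: [-0.5, -0.0, -0.1]
grip_width: 94.1
gripper_force: 0.0
```

```bash
python3 - <<'E'
from h import *
s=snap('wrist','w2.png')
uv=proj(s,[565.7,269.4,59])[0];print(uv); disc(s,uv[0]-8,uv[1]+8)
goto((566,269,36),np.pi-.0214)
E
```

```text
[282.38900479 227.08401917]
disc px [282.7 227. ] [74.  77.3] world [565.7 269.6  59. ] r 28.8
at [567.8 270.1 101.7] shift [ 0.078 -0.049  2.627] turn [ 0.001  0.002 -0.004] F [ 0.8  0.5 -0.1] q6 -1.21 w 94.0
```

drive_tool:
  plan:
    - [94,[0.08,-0.02,0.8],[0,0,0]]
    - [94,[0.08,-0.02,1.6],[0,0,0]]
    - [94,[0.08,-0.02,2.3],[0,0,0]]
    - [94,[0.08,-0.02,2.63],[0,0,0]]
    - [94,[0.08,-0.02,2.63],[0,0,0]]
    - [80,[0.08,-0.02,2.63],[0,0,0]]
    - [66,[0.08,-0.02,2.63],[0,0,0]]
    - [58,[0.08,-0.02,2.63],[0,0,0]]
    - [58,[0.08,-0.02,2.63],[0,0,0]]
    - [58,[0.08,-0.02,2.63],[0,0,0]]
  force: 15

```text
time_s: 4.67
tcp_pos: [565.7, 269.6, 35.7]
tool_rot: [0.039, 3.14, 0.0]
contact_force: [-0.4, -0.7, 3.1]
grip_width: 66.5
gripper_force: 15.0
```

drive_tool:
  plan:
    - [58,[0,0,0],[0,0,0]]
    - [58,[0,0,0],[0,0,0]]
    - [58,[0,0,-0.2],[0,0,0]]
    - [58,[0,0,-0.5],[0,0,0]]
    - [58,[0,0,-0.5],[0,0,0]]

```text
time_s: 5.08
tcp_pos: [565.5, 269.8, 48.2]
tool_rot: [0.039, 3.14, 0.001]
contact_force: [0.6, -0.2, -2.1]
grip_width: 66.8
gripper_force: 15.0
```

drive_tool:
  plan:
    - [58,[0,0,-0.6],[0,0,0]]
    - [58,[0,0,-1.6],[0,0,0]]
    - [58,[0,0,-2.8],[0,0,0]]
    - [58,[0,0,-4.0],[0,0,0]]
    - [58,[0,0,-5],[0,0,0]]
    - [58,[0.1,-0.4,-5.1],[0,0,0]]
    - [58,[0.4,-1.3,-5.1],[0,0,0]]
    - [58,[0.7,-2.4,-5.1],[0,0,0]]
    - [58,[1,-3.6,-5.1],[0,0,0]]
    - [58,[1.3,-4.7,-5.1],[0,0,0]]

```text
time_s: 5.92
tcp_pos: [527.5, 150.8, 172.8]
tool_rot: [-0.038, -3.138, 0.002]
contact_force: [0.5, -0.4, -2.5]
grip_width: 66.5
gripper_force: 15.0
```

drive_tool:
  plan:
    - [58,[0.3,-1.1,0],[0,0,0]]
    - [58,[0.6,-2.2,0],[0,0,0]]
    - [58,[0.9,-3.3,0],[0,0,0]]
    - [58,[1.2,-4.3,0],[0,0,0]]
    - [58,[1.5,-5.2,0],[0,0,0]]
    - [58,[1.65,-5.8,0],[0,0,0]]
    - [58,[1.75,-6.2,0],[0,0,0]]
    - [58,[1.75,-6.24,0],[0,0,0]]
    - [58,[1.75,-6.24,0],[0,0,0]]
    - [58,[1.75,-6.24,0],[0,0,0]]

```text
time_s: 6.75
tcp_pos: [482.0, -1.4, 174.3]
tool_rot: [-0.039, -3.141, -0.001]
contact_force: [0.2, 0.4, -2.1]
grip_width: 66.6
gripper_force: 15.0
```

```bash
python3 - <<'E'
from h import *
s=snap('wrist','w3.png')
goto((482.3,-1.7,100),np.pi-.0214); p=tool()[0]
g=[[482.3,-1.7,50],[562.2,-3.4,50],[479.3,-141.7,50],[559.3,-143.4,50]]
print(proj(s,g).round(1))
im=s['frame'][:,:,::-1].copy()
for w in g:
    c=np.array(w)+29.75*np.array([[np.cos(t),np.sin(t),0] for t in np.linspace(0,6.3,40)])
    cv2.polylines(im,[proj(s,c).round().astype(int)],1,(0,255,0),1)
cv2.imwrite('pics/v3.png',cv2.resize(cv2.convertScaleAbs(im,alpha=1.4),(800,600)))
E
```

```text
at [482.1  -1.2 174.4] shift [-0.008 -0.021  2.976] turn [ 0.001 -0.    -0.003] F [ 0.3 -0.6 -2.3] q6 -1.69 w 66.5
[[283.1 206. ]
 [283.4 277.6]
 [146.3 206.5]
 [154.6 278.2]]
```

View pics/v3.png

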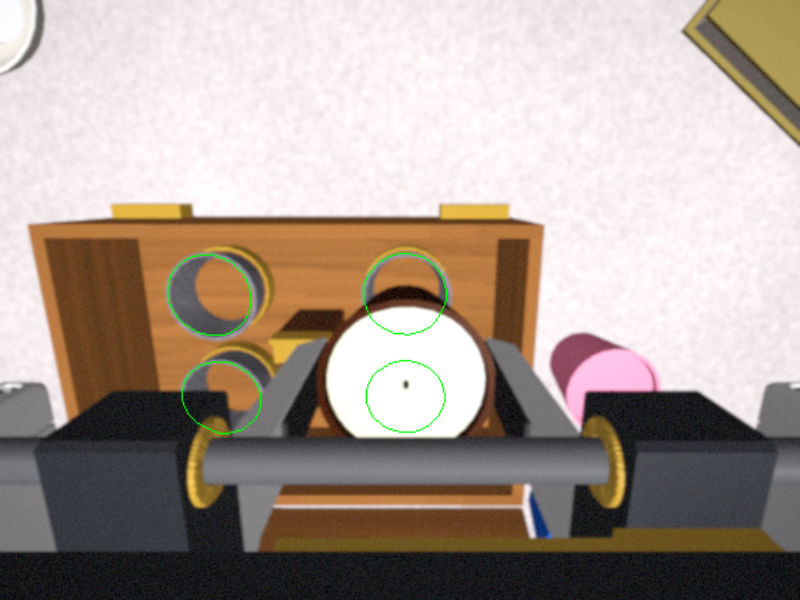

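The candle hangs straight in the grip. The projected mouths (green) sit within about 3 mm of the collars: well0 at view pixel (405,293) and well2 at (212,296). I'll zoom in once to refine this before inserting.

```bash
python3 - <<'E'
from h import *
a=cv2.imread('pics/w3.png'); c=cv2.resize(a[145:310,105:325],None,fx=3.6,fy=3.6,interpolation=cv2.INTER_CUBIC)
c=cv2.convertScaleAbs(c,alpha=2.2)
cv2.imwrite('pics/c3.png',c)
E
```

```text
(no output)
```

View pics/c3.png

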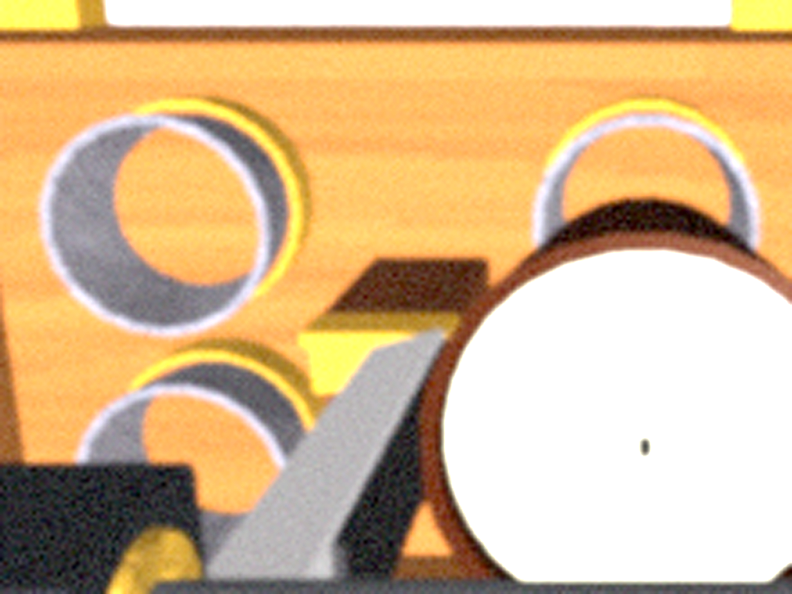

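drive_tool:
  plan:
    - [58,[-0.02,0.05,0.5],[0,0,0]]
    - [58,[-0.02,0.05,1.3],[0,0,0]]
    - [58,[-0.02,0.05,2.2],[0,0,0]]
    - [58,[-0.02,0.05,3],[0,0,0]]
    - [58,[-0.02,0.05,3.5],[0,0,0]]
    - [58,[-0.02,0.05,3.9],[0,0,0]]
    - [58,[-0.02,0.05,4.2],[0,0,0]]
    - [58,[-0.02,0.05,4.4],[0,0,0]]
    - [58,[-0.02,0.05,4.4],[0,0,0]]
    - [58,[-0.02,0.05,4.4],[0,0,0]]
  force: 10

```text
time_s: 7.63
tcp_pos: [482.9, -0.5, 64.9]
tool_rot: [0.038, 3.141, -0.0]
contact_force: [0.4, 0.1, -1.8]
grip_width: 67.0
gripper_force: 10.0
```

drive_tool:
  plan:
    - [58,[0,0,0.06],[0,0,0]]
    - [58,[0,0,0.12],[0,0,0]]
    - [58,[0,0,0.16],[0,0,0]]
    - [58,[0,0,0.16],[0,0,0]]
    - [58,[0,0,0.16],[0,0,0]]
    - [58,[0,0,0.16],[0,0,0]]
  force: 6

```text
time_s: 8.13
tcp_pos: [482.7, -0.8, 60.9]
tool_rot: [0.039, 3.141, -0.0]
contact_force: [-0.9, -0.4, -3.2]
grip_width: 67.1
gripper_force: 6.0
```

```bash
python3 - <<'E'
from h import *
goto((483,0,55),np.pi-.0214)
s=snap('wrist','w4.png'); uv=proj(s,[483,0.2,85])[0]; print(uv); disc(s,uv[0]-9,uv[1]-9,80)
E
```

```text
at [482.7  -0.8  60.9] shift [-0.013  0.034  0.234] turn [-0.     0.    -0.004] F [-0.9 -0.4 -3.2] q6 -1.69 w 67.1
[285.02905291 266.37847543]
disc px [283.8 264.4] [ 96.9 108.2] world [484.   -0.5  80. ] r 29.1
```

drive_tool:
  plan:
    - [58,[0,0.03,0.04],[0,0,0]]
    - [58,[0,0.03,0.08],[0,0,0]]
    - [58,[0,0.03,0.12],[0,0,0]]
    - [58,[0,0.03,0.12],[0,0,0]]
    - [58,[0,0.03,0.12],[0,0,0]]
  force: 5

```text
time_s: 8.6
tcp_pos: [482.7, -0.2, 57.7]
tool_rot: [0.039, 3.141, -0.001]
contact_force: [0.8, -0.9, -1.9]
grip_width: 67.3
gripper_force: 5.0
```

drive_tool:
  plan:
    - [58,[0,0,0.02],[0,0,0]]
    - [58,[0,0,0.04],[0,0,0]]
    - [58,[0,0,0.04],[0,0,0]]
    - [58,[0,0,0.04],[0,0,0]]
  force: 4

```text
time_s: 8.93
tcp_pos: [482.9, -0.2, 56.8]
tool_rot: [0.039, 3.141, -0.001]
contact_force: [0.8, -2.3, -0.5]
grip_width: 67.0
gripper_force: 4.0
```

drive_tool:
  plan:
    - [58,[0,0,0.02],[0,0,0]]
    - [58,[0,0,0.04],[0,0,0]]
    - [58,[0,0,0.04],[0,0,0]]
    - [58,[0,0,0.04],[0,0,0]]
  force: 4

```text
time_s: 9.27
tcp_pos: [483.1, -0.3, 55.9]
tool_rot: [0.039, 3.14, -0.001]
contact_force: [2.1, -2.6, 0.5]
grip_width: 67.2
gripper_force: 4.0
```

```bash
python3 - <<'E'
from h import *
for i in range(6):
    o=bot.observe(); print(np.round(o['contact_force'],1),o['tcp_pos'].round(1)); s=snap('wrist')
uv=proj(s,[483,0.2,80])[0]; disc(s,uv[0]-9,uv[1]-9,80)
E
```

```text
[ 2.1 -2.6  0.5] [ 4.831e+02 -3.000e-01  5.590e+01]
[ 0.9 -4.   1.1] [ 4.83e+02 -3.00e-01  5.59e+01]
[ 1.5 -3.7  0.4] [ 4.831e+02 -3.000e-01  5.590e+01]
[ 0.6 -4.2  0.9] [ 4.83e+02 -3.00e-01  5.59e+01]
[ 2.3 -3.7  0. ] [ 4.83e+02 -3.00e-01  5.59e+01]
[ 2.6 -4.3  1.5] [ 4.83e+02 -3.00e-01  5.59e+01]
disc px [283.6 264.3] [ 96.7 108.4] world [482.1   0.   80. ] r 28.2
```

drive_tool:
  plan:
    - [58,[-0.02,-0.03,0],[0,0,0]]
    - [58,[-0.02,-0.04,0],[0,0,0]]
    - [58,[-0.02,-0.04,0.02],[0,0,0]]
    - [58,[-0.02,-0.04,0.02],[0,0,0]]
    - [58,[-0.02,-0.04,0.02],[0,0,0]]
  force: 4

```text
time_s: 9.98
tcp_pos: [483.1, -0.6, 55.1]
tool_rot: [0.039, 3.141, 0.001]
contact_force: [1.7, -0.8, 0.4]
grip_width: 67.0
gripper_force: 4.0
```

```bash
python3 - <<'E'
from h import *
for i in range(3):
    o=bot.observe(); print(np.round(o['contact_force'],1),o['tcp_pos'].round(1)); s=snap('wrist')
E
```

```text
[ 1.7 -0.8  0.4] [483.1  -0.6  55.1]
[ 1.9 -0.2  0.9] [483.1  -0.7  55.1]
[ 2.3  0.5 -0.2] [483.1  -0.7  55.1]
```

drive_tool:
  plan:
    - [58,[-0.03,0,0],[0,0,0]]
    - [58,[-0.03,0,0.02],[0,0,0]]
    - [58,[-0.03,0,0.04],[0,0,0]]
    - [58,[-0.03,0,0.04],[0,0,0]]
    - [58,[-0.03,0,0.04],[0,0,0]]
  force: 4

```text
time_s: 10.55
tcp_pos: [483.6, -0.8, 54.3]
tool_rot: [-0.039, -3.141, -0.001]
contact_force: [0.4, 0.4, 2.2]
grip_width: 66.8
gripper_force: 4.0
```

```bash
python3 - <<'E'
from h import *
for i in range(3):
    o=bot.observe(); print(np.round(o['contact_force'],1),o['tcp_pos'].round(1),o['grip_width']); s=snap('wrist')
E
```

```text
[0.4 0.4 2.2] [483.6  -0.8  54.3] 66.75285204232127
[-0.2  1.2  3.6] [483.6  -0.8  54.3] 66.67377494666268
[0.1 1.  2.4] [483.6  -0.8  54.3] 67.15233834053575
```

drive_tool:
  plan:
    - [69,[0,0,0],[0,0,0]]
    - [72,[0,0,0],[0,0,0]]
    - [73,[0,0,0],[0,0,0]]
    - [73,[0,0,0],[0,0,0]]
    - [73,[0,0,-0.3],[0,0,0]]
    - [73,[0,0,-1],[0,0,0]]
    - [73,[0,0,-2],[0,0,0]]
    - [73,[0,0,-3],[0,0,0]]
    - [90,[0,0,-4],[0,0,0]]
    - [94,[0,0,-4.8],[0,0,0]]

```text
time_s: 11.53
tcp_pos: [484.1, -1.2, 176.6]
tool_rot: [0.039, 3.139, -0.001]
contact_force: [1.5, -0.2, 0.0]
grip_width: 83.1
gripper_force: 0.0
```

```bash
python3 - <<'E'
from h import *
s=snap('wrist','w5.png'); uv=proj(s,[483.6,-0.8,78])[0]; print(uv);disc(s,uv[0]-9,uv[1]-9,78)
t=snap('top','t5.png'); uv=proj(t,[446.6,404,59])[0]; print(uv);disc(t,uv[0]-2,uv[1]-2,59)
goto((446.6,404.3,170),np.pi-.0214)
E
```

```text
[283.81854446 210.97935633]
disc px [284.3 211.7] [60.6 62.4] world [ 4.843e+02 -4.000e-01  7.800e+01] r 28.9
[116.29604893 231.95954422]
disc px [116.5 231.4] [20.1 21.3] world [447.9 403.5  59. ] r 26.7
at [486.3  -1.5 178. ] shift [ 1.991 16.187  0.285] turn [-0.001  0.008 -0.003] F [-0.   0.3  0.8] q6 -1.69 w 91.0
```

drive_tool:
  plan:
    - [94,[0.1,0.7,0],[0,0,0]]
    - [94,[0.2,1.8,0],[0,0,0]]
    - [94,[0.4,3.1,0],[0,0,0]]
    - [94,[0.6,4.5,0],[0,0,0]]
    - [94,[0.7,5.9,0],[0,0,0]]
    - [94,[0.9,7.3,0],[0,0,0]]
    - [94,[1.1,8.7,0],[0,0,0]]
    - [94,[1.3,10.1,0],[0,0,0]]
    - [94,[1.4,11.4,0],[0,0,0]]
    - [94,[1.6,12.6,0],[0,0,0]]

```text
time_s: 12.47
tcp_pos: [450.7, 316.5, 173.0]
tool_rot: [-0.038, -3.14, 0.001]
contact_force: [0.3, 0.6, -0.4]
grip_width: 93.8
gripper_force: 0.0
```

drive_tool:
  plan:
    - [94,[0.1,1.2,0],[0,0,0]]
    - [94,[0.3,2.3,0],[0,0,0]]
    - [94,[0.4,3.2,0.5],[0,0,0]]
    - [94,[0.4,3.6,1.2],[0,0,0]]
    - [94,[0.4,3.6,2],[0,0,0]]
    - [94,[0.4,3.6,2.7],[0,0,0]]
    - [94,[0.4,3.6,3],[0,0,0]]
    - [94,[0.4,3.6,3],[0,0,0]]
    - [94,[0.4,3.6,3],[0,0,0]]

```text
time_s: 13.22
tcp_pos: [443.7, 404.7, 98.7]
tool_rot: [-0.039, -3.14, 0.001]
contact_force: [0.0, -0.3, 1.0]
grip_width: 94.0
gripper_force: 0.0
```

```bash
python3 - <<'E'
from h import *
s=snap('wrist','w6.png'); uv=proj(s,[447,404,59])[0]; print(uv);P=disc(s,uv[0]-9,uv[1]-9,59)
goto((P[0],P[1],36),np.pi-.0214)
E
```

```text
[282.51834757 234.98875096]
disc px [282.5 235.2] [74.1 77.8] world [447.2 404.   59. ] r 28.8
at [444.3 405.1  99.6] shift [-0.116 -0.043  2.545] turn [ 0.     0.001 -0.004] F [0.4 0.1 0.5] q6 -0.92 w 94.0
```

drive_tool:
  plan:
    - [94,[-0.11,-0.04,0.8],[0,0,0]]
    - [94,[-0.11,-0.04,1.6],[0,0,0]]
    - [94,[-0.11,-0.04,2.2],[0,0,0]]
    - [94,[-0.11,-0.04,2.55],[0,0,0]]
    - [94,[-0.11,-0.04,2.55],[0,0,0]]
    - [80,[-0.11,-0.04,2.55],[0,0,0]]
    - [66,[-0.11,-0.04,2.55],[0,0,0]]
    - [58,[-0.11,-0.04,2.55],[0,0,0]]
    - [58,[-0.11,-0.04,2.55],[0,0,0]]
    - [58,[-0.11,-0.04,2.55],[0,0,0]]
  force: 15

```text
time_s: 14.1
tcp_pos: [447.0, 404.2, 36.3]
tool_rot: [0.039, 3.14, 0.001]
contact_force: [-0.1, -0.6, 3.2]
grip_width: 66.5
gripper_force: 15.0
```

drive_tool:
  plan:
    - [58,[0,0,0],[0,0,0]]
    - [58,[0,0,-0.1],[0,0,0]]
    - [58,[0,0,-0.5],[0,0,0]]
    - [58,[0,0,-1.3],[0,0,0]]
    - [58,[0,0,-2.4],[0,0,0]]
    - [58,[0,0,-3.5],[0,0,0]]
    - [58,[0,0,-4.6],[0,0,0]]
    - [58,[0,0,-5.4],[0,0,0]]
    - [58,[0,0,-5.56],[0,0,0]]
    - [58,[0,0,-5.56],[0,0,0]]

```text
time_s: 14.93
tcp_pos: [447.2, 404.6, 176.2]
tool_rot: [0.039, 3.139, 0.003]
contact_force: [-0.7, 0.6, -1.5]
grip_width: 66.6
gripper_force: 15.0
```

drive_tool:
  plan:
    - [58,[0,-0.4,0],[0,0,0]]
    - [58,[-0.1,-1.2,0],[0,0,0]]
    - [58,[-0.2,-2.2,0],[0,0,0]]
    - [58,[-0.3,-3.4,0],[0,0,0]]
    - [58,[-0.4,-4.6,0],[0,0,0]]
    - [58,[-0.5,-5.8,0],[0,0,0]]
    - [58,[-0.6,-7,0],[0,0,0]]
    - [58,[-0.7,-8.2,0],[0,0,0]]
    - [58,[-0.8,-9.4,0],[0,0,0]]
    - [58,[-0.9,-10.6,0],[0,0,0]]

```text
time_s: 15.77
tcp_pos: [460.3, 136.3, 172.3]
tool_rot: [-0.039, -3.137, 0.002]
contact_force: [1.2, -1.5, -1.3]
grip_width: 66.6
gripper_force: 15.0
```

drive_tool:
  plan:
    - [58,[-0.1,-1.2,0],[0,0,0]]
    - [58,[-0.2,-2.4,0],[0,0,0]]
    - [58,[-0.3,-3.6,0],[0,0,0]]
    - [58,[-0.4,-4.8,0],[0,0,0]]
    - [58,[-0.5,-6.0,0],[0,0,0]]
    - [58,[-0.6,-7.2,0],[0,0,0]]
    - [58,[-0.7,-8.3,0],[0,0,0]]
    - [58,[-0.8,-9.4,0],[0,0,0]]
    - [58,[-0.9,-10.4,0],[0,0,0]]
    - [58,[-0.98,-11.1,0],[0,0,0]]

```text
time_s: 16.6
tcp_pos: [478.0, -141.6, 172.2]
tool_rot: [-0.041, -3.137, -0.001]
contact_force: [-0.6, 1.0, -1.4]
grip_width: 66.6
gripper_force: 15.0
```

```bash
python3 - <<'E'
from h import *
snap('wrist');snap('wrist')
s=snap('wrist','w7.png'); t=snap('side','s7.png')
goto((480.6,-140.8,63),np.pi-.0214)
a=cv2.convertScaleAbs(s['frame'][:,:,::-1],alpha=1.6)
for w in ([480.6,-140.8,50],):
    c=np.array(w)+29.75*np.array([[np.cos(q),np.sin(q),0] for q in np.linspace(0,6.3,40)])
    cv2.polylines(a,[proj(s,c).round().astype(int)],1,(0,255,0),1)
cv2.imwrite('pics/v7.png',cv2.resize(a[150:350,180:380],None,fx=3,fy=3,interpolation=cv2.INTER_CUBIC))
E
```

```text
at [ 478.4 -139.   172.8] shift [-0.106 -0.079  4.391] turn [ 0.002 -0.004 -0.005] F [ 0.5  0.7 -0.3] q6 -1.97 w 66.7
```

View pics/v7.png

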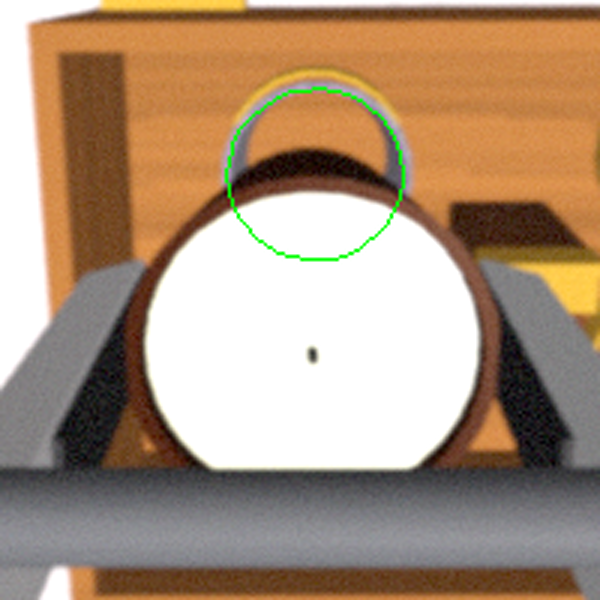

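The green circle on well2 matches the collar rim (centre about (317,174) in the crop), and the candle sits square in the grip. Lowering in stages.

drive_tool:
  plan:
    - [58,[-0.1,-0.07,0.4],[0,0,0]]
    - [58,[-0.1,-0.07,1.2],[0,0,0]]
    - [58,[-0.1,-0.07,2.1],[0,0,0]]
    - [58,[-0.1,-0.07,2.9],[0,0,0]]
    - [58,[-0.1,-0.07,3.4],[0,0,0]]
    - [58,[-0.1,-0.07,3.8],[0,0,0]]
    - [58,[-0.1,-0.07,4.1],[0,0,0]]
    - [58,[-0.1,-0.07,4.3],[0,0,0]]
    - [58,[-0.1,-0.07,4.4],[0,0,0]]
    - [58,[-0.1,-0.07,4.4],[0,0,0]]
  force: 10

```text
time_s: 17.63
tcp_pos: [482.4, -141.0, 64.2]
tool_rot: [-0.038, -3.141, -0.0]
contact_force: [-0.3, -0.4, -1.7]
grip_width: 66.7
gripper_force: 10.0
```

drive_tool:
  plan:
    - [58,[0,0,0.05],[0,0,0]]
    - [58,[0,0,0.1],[0,0,0]]
    - [58,[0,0,0.15],[0,0,0]]
    - [58,[0,0,0.15],[0,0,0]]
    - [58,[0,0,0.15],[0,0,0]]
    - [58,[0,0,0.15],[0,0,0]]
  force: 5

```text
time_s: 18.13
tcp_pos: [482.6, -141.2, 60.9]
tool_rot: [0.039, 3.141, 0.0]
contact_force: [0.2, 1.1, -0.7]
grip_width: 67.2
gripper_force: 5.0
```

```bash
cat > f.py <<'E'
from h import *
F=[]
for i in range(3):
    o=bot.observe(); F.append(o['contact_force']); s=snap('wrist')
print(np.mean(F,0).round(1),o['tcp_pos'].round(1),round(o['grip_width'],1))
E
python3 f.py
```

```text
[-0.3  1.1 -0.4] [ 482.6 -141.3   60.8] 66.7
```

drive_tool:
  plan:
    - [58,[0.04,0.02,0],[0,0,0]]
    - [58,[0.08,0.02,0],[0,0,0]]
    - [58,[0.08,0.02,0.04],[0,0,0]]
    - [58,[0.08,0.02,0.08],[0,0,0]]
    - [58,[0.08,0.02,0.1],[0,0,0]]
    - [58,[0.08,0.02,0.1],[0,0,0]]
    - [58,[0.08,0.02,0.1],[0,0,0]]
  force: 5

```text
time_s: 18.87
tcp_pos: [480.6, -140.8, 58.1]
tool_rot: [-0.039, -3.141, 0.0]
contact_force: [0.7, 0.5, -1.4]
grip_width: 66.8
gripper_force: 5.0
```

drive_tool:
  plan:
    - [58,[0,0,0.02],[0,0,0]]
    - [58,[0,0,0.04],[0,0,0]]
    - [58,[0,0,0.04],[0,0,0]]
    - [58,[0,0,0.04],[0,0,0]]
  force: 4

```text
time_s: 19.2
tcp_pos: [480.6, -140.7, 57.2]
tool_rot: [-0.039, -3.141, 0.0]
contact_force: [-0.4, 0.6, -2.1]
grip_width: 67.0
gripper_force: 4.0
```

```bash
python3 f.py
```

```text
[-0.4  0.4 -1.5] [ 480.5 -140.7   57.2] 66.9
```

drive_tool:
  plan:
    - [58,[0,0,0.02],[0,0,0]]
    - [58,[0,0,0.05],[0,0,0]]
    - [58,[0,0,0.05],[0,0,0]]
    - [58,[0,0,0.05],[0,0,0]]
  force: 4

```text
time_s: 19.68
tcp_pos: [480.5, -140.6, 55.9]
tool_rot: [-0.039, -3.141, -0.0]
contact_force: [0.2, 1.0, -0.9]
grip_width: 67.2
gripper_force: 4.0
```

drive_tool:
  plan:
    - [58,[0,0,0.02],[0,0,0]]
    - [58,[0,0,0.04],[0,0,0]]
    - [58,[0,0,0.04],[0,0,0]]
    - [58,[0,0,0.04],[0,0,0]]
  force: 4

```text
time_s: 20.02
tcp_pos: [480.6, -140.7, 55.2]
tool_rot: [0.039, 3.141, 0.0]
contact_force: [-0.7, 1.6, 3.0]
grip_width: 67.0
gripper_force: 4.0
```

```bash
python3 f.py
```

```text
[0.  1.5 3. ] [ 480.6 -140.6   55.2] 67.0
```

drive_tool:
  plan:
    - [69,[0,0,0],[0,0,0]]
    - [72,[0,0,0],[0,0,0]]
    - [72,[0,0,0],[0,0,0]]
    - [72,[0,0,0],[0,0,0]]
    - [72,[0,0,-0.3],[0,0,0]]
    - [72,[0,0,-1],[0,0,0]]
    - [72,[0,0,-2],[0,0,0]]
    - [72,[0,0,-3],[0,0,0]]
    - [72,[0,0,-4],[0,0,0]]
    - [72,[0,0,-5],[0,0,0]]

```text
time_s: 21.0
tcp_pos: [480.5, -140.8, 181.7]
tool_rot: [0.039, 3.141, -0.001]
contact_force: [0.3, -0.1, -0.4]
grip_width: 71.8
gripper_force: 0.0
```

drive_tool:
  plan:
    - [40,[0,0,-1],[0,0,0]]
    - [10,[0,0,-2],[0,0,0]]
    - [0,[0,0,-3],[0,0,0]]
    - [0,[0,0,-4],[0,0,0]]
    - [0,[0,0,-5],[0,0,0]]
    - [0,[0,0,-6],[0,0,0]]
    - [0,[0,0,-6.6],[0,0,0]]
    - [0,[0,0,-6.6],[0,0,0]]
    - [0,[0,0,-6.6],[0,0,0]]

```text
time_s: 21.75
tcp_pos: [480.7, -140.9, 345.6]
tool_rot: [0.039, 3.14, -0.001]
contact_force: [-0.0, -0.5, -0.3]
grip_width: 15.4
gripper_force: 0.0
```

```bash
python3 - <<'E'
from h import *
s=snap('wrist','w8.png'); t=snap('side','s8.png'); p=snap('top','t8.png')
goto((690,-75,340),np.pi-.0214)
a=cv2.resize(s['frame'][:,:,::-1],None,fx=.7,fy=.7); b=cv2.resize(t['frame'][60:270,150:430,::-1],None,fx=1.4,fy=1.4)
cv2.imwrite('pics/v8.png',cv2.convertScaleAbs(np.hstack([a,b]),alpha=1.4))
# lid angle from side camera: project edge for angles
c,q=np.cos(-.0214),np.sin(-.0214)
for th in(1.7,1.75,1.8,1.85,1.9,1.95):
    L=[]
    for y in(150,-150):
        x,z=95-190*np.cos(th),98+190*np.sin(th); L.append([521.5+c*x-q*y,-70.7+q*x+c*y,z])
    print(th,np.round(L[0],0),'side',proj(t,L).round().tolist(),'top',proj(p,L).round().tolist())
E
```

```text
at [ 479.8 -140.4  343.5] shift [-8.341  2.824  0.12 ] turn [ 0.001 -0.003 -0.003] F [-0.7  0.3 -0.3] q6 -1.97 w 3.4
1.7 [644.  77. 286.] side [[198.0, 150.0], [238.0, 95.0]] top [[238.0, 127.0], [373.0, 129.0]]
1.75 [654.  77. 285.] side [[194.0, 150.0], [235.0, 96.0]] top [[238.0, 124.0], [373.0, 125.0]]
1.8 [663.  76. 283.] side [[191.0, 150.0], [232.0, 96.0]] top [[238.0, 120.0], [372.0, 121.0]]
1.85 [672.  76. 281.] side [[187.0, 151.0], [229.0, 97.0]] top [[239.0, 116.0], [372.0, 118.0]]
1.9 [681.  76. 278.] side [[184.0, 151.0], [226.0, 97.0]] top [[239.0, 113.0], [372.0, 114.0]]
1.95 [690.  76. 275.] side [[181.0, 152.0], [223.0, 98.0]] top [[239.0, 110.0], [371.0, 111.0]]
```

View pics/v8.png

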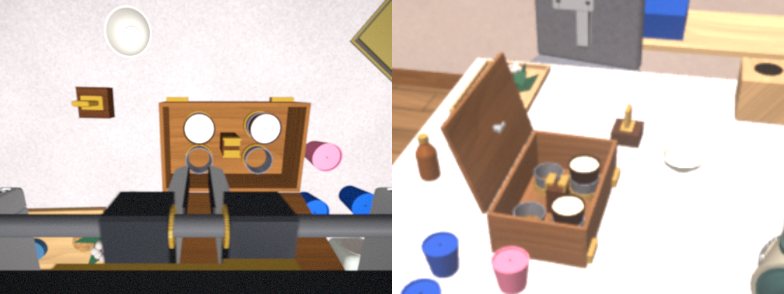

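Both candles stand in their collars and are level (left: wells 0 and 2 filled). The side view puts the lid at about 1.85 rad, with its edge near x 668, z 281. Now reaching over the lid and behind it.

drive_tool:
  plan:
    - [0,[-0.6,0.2,-0.4],[0,0,0]]
    - [0,[-1.6,0.5,-0.8],[0,0,0]]
    - [0,[-2.8,0.9,-0.8],[0,0,0]]
    - [0,[-4,1.3,-0.8],[0,0,0]]
    - [0,[-5.2,1.7,-0.8],[0,0,0]]
    - [0,[-6.4,2,-0.8],[0,0,0]]
    - [0,[-7.5,2.4,-0.8],[0,0,0]]
    - [0,[-8.5,2.7,-0.8],[0,0,0]]
    - [0,[-9.2,2.84,-0.8],[0,0,0]]
    - [0,[-9.2,2.84,-0.8],[0,0,0]]

```text
time_s: 22.73
tcp_pos: [715.0, -74.5, 360.4]
tool_rot: [-0.036, -3.137, -0.002]
contact_force: [-0.3, -0.7, 0.1]
grip_width: 0.3
gripper_force: 0.0
```

```bash
python3 - <<'E'
from h import *
goto((712,-75,252),np.pi-.0214); s=snap('wrist','w9.png'); t=snap('side')
cv2.imwrite('pics/v9.png',cv2.convertScaleAbs(np.hstack([cv2.resize(x['frame'][:,:,::-1],(400,300)) for x in(s,t)]),alpha=1.5))
E
```

```text
at [715.  -74.5 360.4] shift [ 0.101 -0.03   4.335] turn [ 0.001 -0.004 -0.002] F [-0.3 -0.7  0.1] q6 -1.75 w 0.3
```

View pics/v9.png

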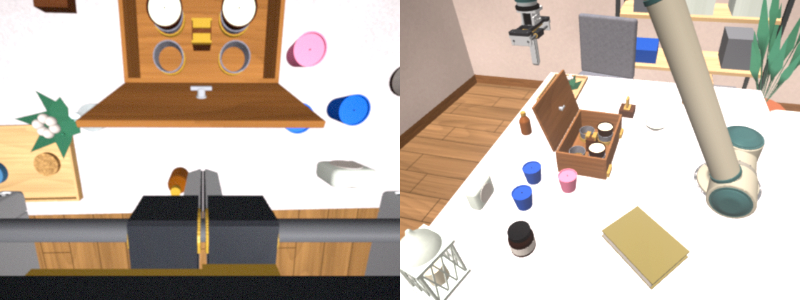

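drive_tool:
  plan:
    - [0,[0.1,0,0.6],[0,0,0]]
    - [0,[0.1,0,1.6],[0,0,0]]
    - [0,[0.1,0,2.7],[0,0,0]]
    - [0,[0.1,0,3.6],[0,0,0]]
    - [0,[0.1,0,4.2],[0,0,0]]
    - [0,[0.1,0,4.3],[0,0,0]]
    - [0,[0.1,0,4.3],[0,0,0]]

```text
time_s: 23.42
tcp_pos: [707.9, -75.7, 257.0]
tool_rot: [-0.04, -3.139, -0.0]
contact_force: [-0.1, -0.1, 0.1]
grip_width: 0.4
gripper_force: 0.0
```

drive_tool:
  plan:
    - [0,[0.4,0,0],[0,0,0]]
    - [0,[0.8,0,0],[0,0,0]]
    - [0,[1.2,0,0],[0,0,0]]
    - [0,[1.6,0,-0.05],[0,0,0]]
    - [0,[2.0,0,-0.1],[0,0,0]]
    - [0,[2.4,0,-0.15],[0,0,0]]
    - [0,[2.8,0,-0.2],[0,0,0]]
    - [0,[3.2,0,-0.24],[0,0,0]]
    - [0,[3.54,0,-0.24],[0,0,0]]
    - [0,[3.54,0,-0.24],[0,0,0]]

```text
time_s: 24.25
tcp_pos: [618.6, -73.1, 263.5]
tool_rot: [-0.039, -3.138, 0.0]
contact_force: [0.7, -0.6, -0.3]
grip_width: 0.5
gripper_force: 0.0
```

```bash
python3 - <<'E'
from h import *
goto((575.5,-75,250),np.pi-.0214)
s=snap('wrist');t=snap('side','s10.png')
cv2.imwrite('pics/v10.png',cv2.convertScaleAbs(np.hstack([cv2.resize(x['frame'][:,:,::-1],(400,300)) for x in(s,t)]),alpha=1.5))
E
```

```text
at [618.6 -73.1 263.5] shift [ 1.718 -0.119  0.546] turn [-0.    -0.003 -0.004] F [ 0.7 -0.6 -0.3] q6 -1.77 w 0.5
```

View pics/v10.png

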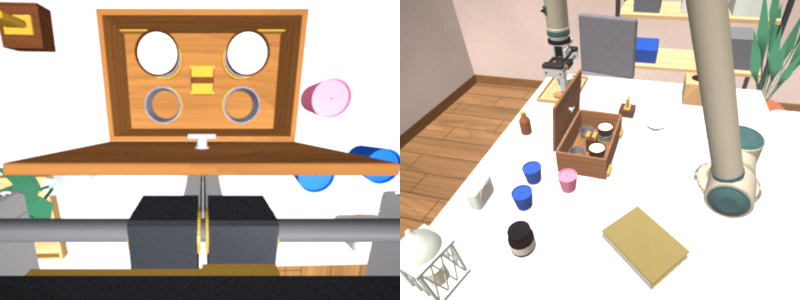

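The lid is now upright with the fingers behind it. Continuing along its arc.

drive_tool:
  plan:
    - [0,[0.5,0,0.1],[0,0,0]]
    - [0,[1.1,0,0.3],[0,0,0]]
    - [0,[1.7,0,0.55],[0,0,0]]
    - [0,[2.3,0,0.8],[0,0,0]]
    - [0,[2.9,0,1.1],[0,0,0]]
    - [0,[3.5,0,1.45],[0,0,0]]
    - [0,[4.0,0,1.85],[0,0,0]]
    - [0,[4.5,0,2.3],[0,0,0]]
    - [0,[5.0,0,2.75],[0,0,0]]
    - [0,[5.0,0,2.75],[0,0,0]]

```text
time_s: 25.18
tcp_pos: [492.1, -69.1, 192.1]
tool_rot: [-0.039, -3.133, -0.003]
contact_force: [-0.3, 1.0, -0.5]
grip_width: 0.9
gripper_force: 0.0
```

drive_tool:
  plan:
    - [0,[0.4,0,0.5],[0,0,0]]
    - [0,[0.75,0,1.0],[0,0,0]]
    - [0,[1.05,0,1.6],[0,0,0]]
    - [0,[1.25,0,2.2],[0,0,0]]
    - [0,[1.4,0,2.7],[0,0,0]]
    - [0,[1.4,0,2.9],[0,0,0]]
    - [0,[1.4,0,3.0],[0,0,0]]
    - [0,[1.4,0,3.1],[0,0,0]]
    - [0,[1.4,0,3.1],[0,0,0]]
    - [0,[1.4,0,3.1],[0,0,0]]

```text
time_s: 26.02
tcp_pos: [462.1, -69.4, 117.6]
tool_rot: [0.039, 3.141, -0.0]
contact_force: [-0.1, -0.3, 0.3]
grip_width: 0.4
gripper_force: 0.0
```

```bash
python3 - <<'E'
from h import *
goto((456,-75,107),np.pi-.0214)
s=snap('wrist');t=snap('side','s11.png')
cv2.imwrite('pics/v11.png',cv2.convertScaleAbs(np.hstack([cv2.resize(s['frame'][:,:,::-1],(400,300)),cv2.resize(t['frame'][80:270,180:433,::-1],(400,300))]),alpha=1.4))
E
```

```text
at [462.1 -69.4 117.6] shift [ 0.238 -0.23   0.423] turn [-0.     0.001 -0.003] F [-0.1 -0.3  0.3] q6 -1.84 w 0.4
```

View pics/v11.png

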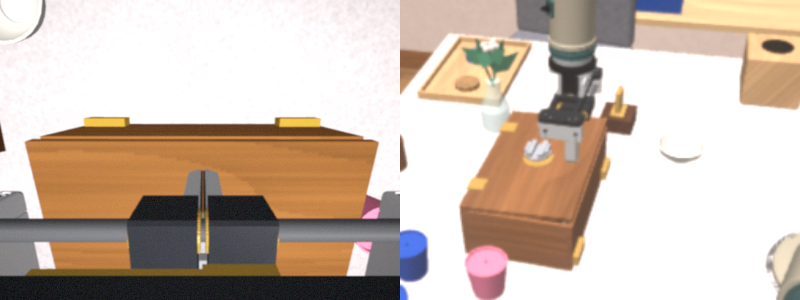

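The lid is nearly shut, with the fingertips on it beside the stud. Pressing it down the last bit.

drive_tool:
  plan:
    - [0,[0.1,0,0.1],[0,0,0]]
    - [0,[0.2,0,0.2],[0,0,0]]
    - [0,[0.2,0,0.3],[0,0,0]]
    - [0,[0.2,0,0.38],[0,0,0]]
    - [0,[0.2,0,0.38],[0,0,0]]
    - [0,[0.2,0,0.38],[0,0,0]]

```text
time_s: 26.62
tcp_pos: [456.0, -69.2, 108.7]
tool_rot: [-0.039, -3.141, 0.001]
contact_force: [-2.7, 0.2, 9.0]
grip_width: 0.5
gripper_force: 4.5
```

drive_tool:
  plan:
    - [0,[0,0,0.03],[0,0,0]]
    - [0,[0,0,0.06],[0,0,0]]
    - [0,[0,0,0.06],[0,0,0]]
    - [0,[0,0,0.06],[0,0,0]]

```text
time_s: 26.95
tcp_pos: [456.1, -69.2, 108.5]
tool_rot: [0.039, 3.141, -0.001]
contact_force: [-4.5, 1.3, 19.4]
grip_width: 0.6
gripper_force: 9.4
```

The lid bottomed at z 108.5. Lifting off and going to the key stand, turning the tool so it closes along x.

drive_tool:
  plan:
    - [0,[0,0,-0.8],[0,0,0]]
    - [0,[0,0,-1.8],[0,0,0]]
    - [0,[0,0,-2.8],[0,0,0]]
    - [20,[0,0,-3.8],[0,0,0.05]]
    - [60,[0.1,-0.6,-4.3],[0,0,0.15]]
    - [60,[0.2,-1.5,-4.3],[0,0,0.25]]
    - [60,[0.3,-2.5,-4.3],[0,0,0.35]]
    - [60,[0.4,-3.5,-4.3],[0,0,0.45]]
    - [60,[0.5,-4.5,-4.3],[0,0,0.55]]
    - [60,[0.6,-5.3,-4.3],[0,0,0.65]]

```text
time_s: 27.78
tcp_pos: [437.4, -202.6, 213.3]
tool_rot: [-1.048, -2.961, 0.001]
contact_force: [0.1, 0.2, 0.2]
grip_width: 43.5
gripper_force: 0.0
```

```bash
python3 - <<'E'
from h import *
goto((421,-378,205),np.pi/2-.02)
E
```

```text
at [ 437.4 -202.6  213.3] shift [-3.901 -5.866  0.335] turn [-0.001 -0.     0.911] F [0.1 0.2 0.2] q6 -1.47 w 43.5
```

drive_tool:
  plan:
    - [60,[-0.4,-0.6,0],[0,0,0.1]]
    - [60,[-0.9,-1.4,0],[0,0,0.2]]
    - [60,[-1.4,-2.2,0],[0,0,0.3]]
    - [60,[-1.9,-3,0],[0,0,0.4]]
    - [60,[-2.4,-3.8,0],[0,0,0.5]]
    - [60,[-2.9,-4.5,0],[0,0,0.6]]
    - [60,[-3.4,-5.2,0],[0,0,0.7]]
    - [60,[-3.8,-5.7,0],[0,0,0.8]]
    - [60,[-3.9,-5.87,0],[0,0,0.91]]
    - [60,[-3.9,-5.87,0],[0,0,0.91]]

```text
time_s: 28.62
tcp_pos: [422.0, -378.0, 212.8]
tool_rot: [-2.24, -2.201, 0.001]
contact_force: [0.0, 0.5, -0.4]
grip_width: 59.8
gripper_force: 0.0
```

drive_tool:
  plan:
    - [60,[0,0,0],[0,0,0]]
    - [60,[0,0,0],[0,0,0]]

```text
time_s: 28.78
tcp_pos: [422.3, -375.9, 213.4]
tool_rot: [-2.233, -2.208, -0.0]
contact_force: [0.2, 0.0, -0.8]
grip_width: 60.0
gripper_force: 0.0
```

```bash
python3 - <<'E'
from h import *
s=snap('wrist','w12.png'); goto((421,-378,205),np.pi/2-.02)
uv=proj(s,[421,-378,34])[0];print(uv); u0,v0=int(uv[0]-70),int(uv[1]-60);print(u0,v0)
t=snap('top','t12.png')
cv2.imwrite('pics/v12.png',cv2.convertScaleAbs(cv2.resize(s['frame'][v0:v0+130,u0:u0+150,::-1],None,fx=4.5,fy=4.5,interpolation=cv2.INTER_CUBIC),alpha=1.6))
E
```

```text
at [ 422.4 -375.9  213.6] shift [-0.086 -0.055  0.343] turn [-0.    -0.001  0.008] F [-0.2  0.9 -0.2] q6 -0.84 w 59.9
[282.57514967 197.75003839]
212 137
```

View pics/v12.png

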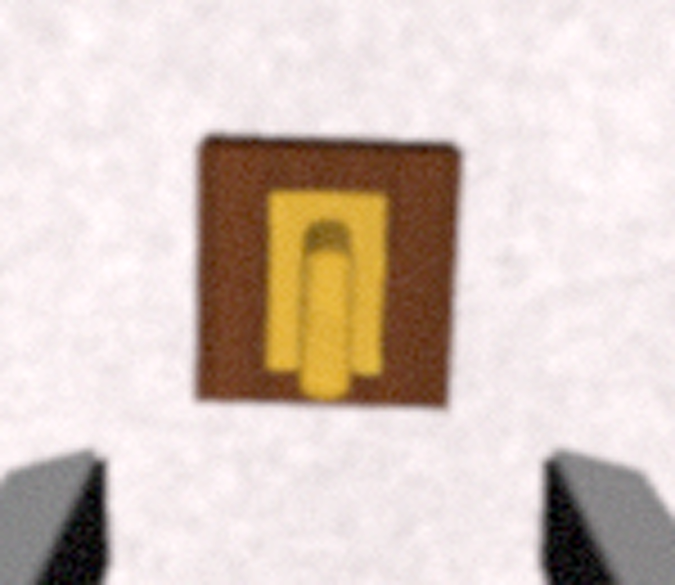

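The crop shows the stand top with corners about (205,140) to (447,408), the flange (268,191) to (382,376), and the grip plate centred near x 327. Next I'll compute their positions.

```bash
python3 - <<'E'
from h import *
s=snap('wrist')
f=lambda x,y,z:ray(s,212+x/4.5-.4,137+y/4.5-.4,z)
fl=np.array([f(*p,39) for p in((268,191),(388,193),(382,376),(266,373))]);st=np.array([f(*p,34) for p in((205,140),(460,148),(447,408),(197,402))])
gp=np.array([f(*p,89) for p in((303,252),(351,252),(352,398),(300,398))])
for a in(fl,st,gp):
    print(a[:,:2].round(0).tolist(),a.mean(0).round(1)); e=a[[0,1]].mean(0)-a[[2,3]].mean(0); print(np.linalg.norm(e).round(1),np.linalg.norm(a[0]-a[1]).round(1),'yaw of long axis-90deg',(np.arctan2(e[1],e[0])+np.pi/2).round(3),(np.arctan2(e[1],e[0])-np.pi/2).round(3))
E
```

```text
[[408.0, -355.0], [439.0, -356.0], [438.0, -405.0], [407.0, -404.0]] [ 423.  -379.7   39. ]
49.2 31.2 yaw of long axis-90deg 3.108 -0.033
[[392.0, -342.0], [458.0, -345.0], [456.0, -416.0], [387.0, -413.0]] [ 423.4 -378.8   34. ]
71.2 66.6 yaw of long axis-90deg 3.091 -0.051
[[418.0, -362.0], [429.0, -362.0], [429.0, -396.0], [417.0, -396.0]] [ 423.1 -378.9   89. ]
34.3 10.8 yaw of long axis-90deg 3.123 -0.018
```

drive_tool:
  plan:
    - [60,[-0.13,0.03,0.6],[0,0,0.02]]
    - [60,[-0.13,0.03,1.6],[0,0,0.02]]
    - [60,[-0.13,0.03,2.7],[0,0,0.02]]
    - [60,[-0.13,0.03,3.8],[0,0,0.02]]
    - [60,[-0.13,0.03,4.8],[0,0,0.02]]
    - [60,[-0.13,0.03,5.6],[0,0,0.02]]
    - [60,[-0.13,0.03,6.2],[0,0,0.02]]
    - [60,[-0.13,0.03,6.7],[0,0,0.02]]
    - [60,[-0.13,0.03,6.7],[0,0,0.02]]
    - [60,[-0.13,0.03,6.7],[0,0,0.02]]

```text
time_s: 29.77
tcp_pos: [423.1, -379.3, 46.0]
tool_rot: [-2.257, -2.184, -0.0]
contact_force: [0.0, 0.1, 1.1]
grip_width: 60.0
gripper_force: 0.0
```

```bash
python3 - <<'E'
from h import *
goto((423.1,-379.3,46),np.pi/2-.03)
E
```

```text
at [ 423.1 -379.3   46. ] shift [ 0.002 -0.     0.   ] turn [-0.001 -0.001 -0.003] F [0.  0.1 1.1] q6 -0.82 w 60.0
```

drive_tool:
  plan:
    - [30,[0,0,0],[0,0,0]]
    - [6,[0,0,0],[0,0,0]]
    - [6,[0,0,0],[0,0,0]]
    - [6,[0,0,0],[0,0,0]]
    - [6,[0,0,0],[0,0,0]]
    - [6,[0,0,0],[0,0,0]]
    - [6,[0,0,-0.3],[0,0,0]]
    - [6,[0,0,-1],[0,0,0]]
    - [6,[0,0,-2],[0,0,0]]
    - [6,[0,0,-3],[0,0,0]]
  force: 30

```text
time_s: 30.6
tcp_pos: [422.6, -379.4, 121.7]
tool_rot: [-2.257, -2.182, -0.0]
contact_force: [-0.6, -0.3, -1.1]
grip_width: 12.0
gripper_force: 30.0
```

drive_tool:
  plan:
    - [6,[0,0,-1],[0,0,0]]
    - [6,[0,0,-2],[0,0,0]]
    - [6,[0,0,-3],[0,0,0]]
    - [6,[0.5,0.1,-3.76],[0,0,0]]
    - [6,[1.4,0.4,-3.76],[0,0,0]]
    - [6,[2.5,0.7,-3.76],[0,0,0]]
    - [6,[3.7,1.0,-3.76],[0,0,0]]
    - [6,[4.9,1.4,-3.76],[0,0,0]]
    - [6,[6.1,1.7,-3.76],[0,0,0]]
    - [6,[7.3,2.1,-3.76],[0,0,0]]

```text
time_s: 31.43
tcp_pos: [481.5, -197.8, 215.6]
tool_rot: [-2.259, -2.183, 0.0]
contact_force: [1.0, -0.3, -1.0]
grip_width: 11.8
gripper_force: 30.0
```

drive_tool:
  plan:
    - [6,[1.1,0.3,0],[0,0,0]]
    - [6,[2.2,0.6,0],[0,0,0]]
    - [6,[3.2,0.9,0],[0,0,0]]
    - [6,[4.1,1.2,0],[0,0,0]]
    - [6,[4.8,1.4,0],[0,0,-0.01]]
    - [6,[5.14,1.46,0],[0,0,-0.01]]
    - [6,[5.14,1.46,0],[0,0,-0.01]]
    - [6,[5.14,1.46,0],[0,0,-0.01]]
    - [6,[5.14,1.46,0],[0,0,-0.01]]

```text
time_s: 32.18
tcp_pos: [522.4, -73.2, 215.3]
tool_rot: [2.248, 2.194, -0.001]
contact_force: [0.3, -0.8, -1.7]
grip_width: 11.8
gripper_force: 30.0
```

```bash
python3 - <<'E'
from h import *
snap('wrist')
s=snap('wrist','w13.png'); goto((522.1,-71.6,180),np.pi/2-.0214)
print(proj(s,[[522.1,-71.6,133],[522.1,-71.6,123]]).round(1)); snap('side','s13.png'); snap('top','t13.png')
g=s['frame'];print(g[150:300:10,200:380:12].mean(2).astype(int))
E
```

```text
at [522.4 -73.3 215.2] shift [ 0.069 -0.015  1.409] turn [-0.     0.001 -0.004] F [-0.8  0.3 -1.5] q6 -0.25 w 11.5
[[283.1 215. ]
 [283.1 212.2]]
[[ 86  88  79  90  94  98  96  93  98  96  91  85  91  92  79]
 [ 86  87  83  94  98  98  97  88  97  96  84  86  87  87  83]
 [ 87  86  90  98  95  96  98  88  98  98  84  85  87  90  79]
 [ 87  84  92  97  96  96  97  94  96  95  84  81  86  89  81]
 [ 86  89  90  95  94  97 110 158 116  93  85  85  84  92  84]
 [ 85  92  89  95  98 117 155 158 155 119  83  84  87  89  80]
 [ 86  88  91  95  95 149 116 117 115 146  84  85  83  86  85]
 [ 85  90  92  90  95 136 117  73 116 125  86  85  88  88  84]
 [ 88  87  91  88  93  96 115  69 116  92  87  86  84  88  85]
 [ 86  86  86  90  94 106  67 116  80 106  89  83  86  87  85]
 [ 87  88  91  88  93 105  43 121  43 104  86  80  85  87  84]
 [ 85  86  88  90  98 106  31 119  23 107  97  81  88  83  87]
 [ 89  86  89  85 107 103  26 115  15 104 108  83  86  86  87]
 [ 24  25  17  25  27 106  28 117  23 105  21  29  23  28  18]
 [ 29  22  20  23  23 105  49 122  43 104  26  23  23  19  20]]
```

```bash
python3 - <<'E'
from h import *
s=snap('wrist','w14.png'); g=cv2.GaussianBlur(s['frame'],(3,3),0).astype(int)
for v in(192,196,200,204,208,212,216,220):
    print(v,' '.join(f'{a}/{a-b}' for a,b in zip(g[v,244:324:2,0],g[v,244:324:2,2])))
E
```

```text
192 143/91 141/91 142/93 142/91 141/91 143/91 144/92 145/91 148/98 159/109 162/110 148/71 128/14 123/0 122/-5 123/-6 125/-5 134/-7 148/-9 152/-9 154/-10 153/-10 145/-9 125/-7 124/-5 123/-5 123/-3 125/4 140/37 160/96 162/112 152/101 142/94 136/89 135/88 134/86 130/85 127/82 130/85 131/85
196 142/91 141/90 141/91 141/91 140/90 141/91 145/93 152/101 161/110 155/86 143/24 137/-6 147/-10 153/-9 152/-9 152/-9 150/-8 143/-7 147/-10 151/-10 154/-10 154/-10 146/-10 143/-8 151/-10 153/-10 152/-9 151/-9 149/-9 148/-2 154/48 163/105 156/106 139/92 135/88 134/84 130/84 126/82 129/83 131/84
200 143/91 142/90 141/92 141/92 139/90 143/90 148/97 159/108 146/70 120/10 117/-4 120/-5 146/-8 153/-10 152/-10 151/-10 150/-8 142/-8 147/-9 151/-10 153/-10 154/-9 147/-9 142/-9 151/-10 153/-10 152/-10 150/-10 137/-7 121/-5 122/1 137/41 159/98 152/104 137/90 134/85 129/84 127/81 129/83 131/83
204 142/92 141/90 141/91 141/91 141/91 143/92 157/106 160/81 154/8 155/-7 149/-2 136/2 140/1 145/-1 144/-1 143/-1 141/0 136/1 140/0 143/-1 146/-1 145/-1 140/0 136/0 143/-1 145/0 145/1 142/0 134/2 142/0 152/-5 152/-5 151/41
[... 551 characters left out ...]
/118 167/116 164/115 163/114 165/116 160/86 149/14 147/6 155/63 144/93 133/85 128/82 126/82 130/84 132/85
216 142/91 140/89 140/92 139/88 140/91 141/91 151/91 153/40 150/-2 149/23 164/98 168/117 167/116 167/116 165/115 165/115 164/115 157/113 148/107 140/103 138/99 141/101 151/107 160/112 164/115 168/115 167/116 164/114 163/113 165/114 161/82 149/13 149/16 153/76 139/90 133/85 127/83 127/81 131/83 132/84
220 141/91 140/89 140/90 140/90 139/90 140/90 145/92 152/72 151/16 145/20 162/97 169/120 167/116 167/117 165/116 162/114 128/89 94/68 99/72 105/77 105/78 107/80 107/79 114/84 144/104 165/115 167/117 164/114 164/114 165/114 158/83 143/14 140/40 138/86 136/87 132/84 128/82 127/83 131/84 133/84
```

The slot is centred at u≈284 and the key at u≈283.8, so they line up to within about 0.5 mm. Inserting the key.

drive_tool:
  plan:
    - [6,[0.07,0,0.3],[0,0,0]]
    - [6,[0.07,0,0.7],[0,0,0]]
    - [6,[0.07,0,1.1],[0,0,0]]
    - [6,[0.07,0,1.4],[0,0,0]]
    - [6,[0.07,0,1.6],[0,0,0]]
    - [6,[0.07,0,1.7],[0,0,0]]
    - [6,[0.07,0,1.8],[0,0,0]]
    - [6,[0.07,0,1.9],[0,0,0]]
    - [6,[0.07,0,1.9],[0,0,0]]

```text
time_s: 33.18
tcp_pos: [522.2, -70.4, 170.1]
tool_rot: [2.247, 2.195, -0.001]
contact_force: [-4.2, 1.0, 14.1]
grip_width: 11.8
gripper_force: 30.0
```

drive_tool:
  plan:
    - [6,[0,0,0.05],[0,0,0]]
    - [6,[0,0,0.1],[0,0,0]]
    - [6,[0,0,0.15],[0,0,0]]
    - [6,[0,0,0.2],[0,0,0]]
    - [6,[0,0,0.2],[0,0,0]]

```text
time_s: 33.6
tcp_pos: [523.4, -70.8, 169.4]
tool_rot: [2.244, 2.192, 0.003]
contact_force: [-8.7, 1.9, 34.3]
grip_width: 12.0
gripper_force: 30.3
```

```bash
python3 f.py
```

```text
[-8.4  1.7 34.6] [523.4 -70.8 169.5] 11.9
```

The key met firm resistance about 1 mm into where the head top should be. I'll use the last picture to see why.

```bash
python3 - <<'E'
from h import *
s=snap('wrist','w15.png');t=snap('side','s15.png');o=bot.observe();print(o['torque'],o['contact_force'])
p=proj(t,[[522,-71,133]])[0];print(p); w=proj(s,[[522,-71,133]])[0];print(w)
c=lambda f,q,r,k:cv2.resize(f[int(q[1]-r):int(q[1]+r),int(q[0]-r):int(q[0]+r),::-1],(k,k),interpolation=cv2.INTER_CUBIC)
im=np.hstack([c(s['frame'],w,75,400),c(t['frame'],(p[0],p[1]-8),36,400)])
cv2.imwrite('pics/v15.png',cv2.convertScaleAbs(im,alpha=1.6))
E
```

```text
[ 0.32150143  2.11424848 -0.031843  ] [-8.87338492  1.85734842 34.83609031]
[266.34904595 174.11342182]
[281.20858362 233.06393842]
```

View pics/v15.png

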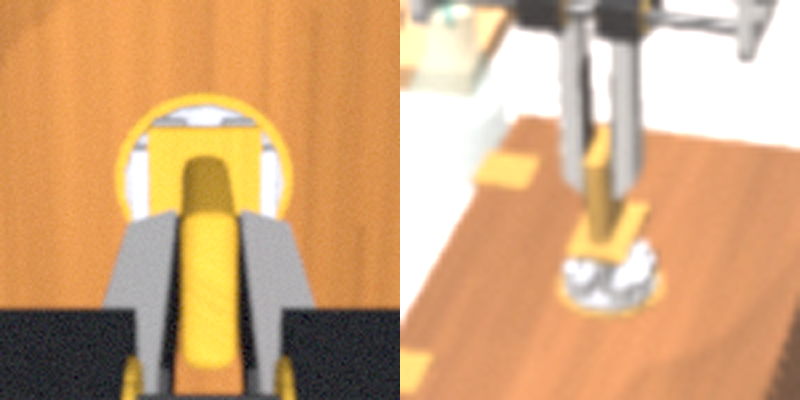

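The side view puts the flange centre at about z 142, so the tip is near z 114. The key slid about 18 mm down in the grip when it was lifted, which means the blade is already in the slot and the stud is fully pressed. I'll ease the press, grip harder and turn clockwise.

drive_tool:
  plan:
    - [6,[0,0,-0.1],[0,0,0]]
    - [6,[0,0,-0.17],[0,0,0]]
    - [6,[0,0,-0.17],[0,0,0]]
    - [6,[0,0,-0.17],[0,0,0]]
  force: 50

```text
time_s: 34.18
tcp_pos: [522.5, -70.5, 169.9]
tool_rot: [2.246, 2.194, 0.001]
contact_force: [-4.1, -0.4, 15.5]
grip_width: 11.6
gripper_force: 49.9
```

drive_tool:
  plan:
    - [6,[0,0,0],[0,0,0.05]]
    - [6,[0,0,0],[0,0,0.1]]
    - [6,[0,0,0],[0,0,0.16]]
    - [6,[0,0,0],[0,0,0.22]]
    - [6,[0,0,0],[0,0,0.28]]
    - [6,[0,0,0],[0,0,0.34]]
    - [6,[0,0,0],[0,0,0.4]]
    - [6,[0,0,0],[0,0,0.4]]

```text
time_s: 34.85
tcp_pos: [523.1, -70.5, 169.9]
tool_rot: [2.639, 1.701, 0.002]
contact_force: [-4.7, 1.0, 16.0]
grip_width: 12.0
gripper_force: 49.9
```

```bash
python3 f.py; python3 - <<'E'
from h import *
o=bot.observe();print(o['torque'].round(2)); goto((522,-71.6,170),np.pi/2-.02)
E
```

```text
[-4.3  1.2 16. ] [523.1 -70.5 169.9] 11.2
[ 0.14  1.02 -0.05]
at [523.  -70.5 169.9] shift [-0.058 -0.019 -0.004] turn [ 0.002  0.    -0.404] F [-3.6  1.  14.9] q6 0.16 w 11.8
```

drive_tool:
  plan:
    - [6,[0,0,0],[0,0,0.08]]
    - [6,[0,0,0],[0,0,0.16]]
    - [6,[0,0,0],[0,0,0.24]]
    - [6,[0,0,0],[0,0,0.32]]
    - [6,[0,0,0],[0,0,0.4]]
    - [6,[0,0,0],[0,0,0.48]]
    - [6,[0,0,0],[0,0,0.56]]
    - [6,[0,0,0],[0,0,0.64]]
    - [6,[0,0,0],[0,0,0.72]]
    - [6,[0,0,0],[0,0,0.8]]

```text
time_s: 35.83
tcp_pos: [523.8, -71.2, 169.9]
tool_rot: [3.093, 0.536, 0.005]
contact_force: [-3.6, -0.4, 13.8]
grip_width: 11.7
gripper_force: 49.9
```

drive_tool:
  plan:
    - [6,[0,0,0],[0,0,0.06]]
    - [6,[0,0,0],[0,0,0.12]]
    - [6,[0,0,0],[0,0,0.18]]
    - [6,[0,0,0],[0,0,0.24]]
    - [6,[0,0,0],[0,0,0.3]]
    - [6,[0,0,0],[0,0,0.36]]
    - [6,[0,0,0],[0,0,0.42]]
    - [6,[0,0,0],[0,0,0.46]]
    - [6,[0,0,0],[0,0,0.46]]

```text
time_s: 36.58
tcp_pos: [523.9, -71.8, 170.0]
tool_rot: [3.133, -0.179, 0.007]
contact_force: [-3.0, -1.0, 14.6]
grip_width: 11.7
gripper_force: 49.9
```

```bash
python3 f.py; python3 - <<'E'
from h import *
o=bot.observe();print(o['torque'].round(2)); goto((522,-71.6,170),np.pi/2-.02)
E
```

```text
[-2.8 -0.9 14.2] [523.9 -71.8 170. ] 11.7
[-0.34  0.73 -0.  ]
at [523.9 -71.8 169.9] shift [-0.078  0.    -0.003] turn [ 6.000e-03 -1.000e-03 -1.664e+00] F [-2.2 -2.2 13.3] q6 1.42 w 11.6
```

drive_tool:
  plan:
    - [6,[0,0,0],[0,0,0.04]]
    - [6,[0,0,0],[0,0,0.08]]
    - [6,[0,0,0],[0,0,0.12]]
    - [6,[0,0,0],[0,0,0.13]]
    - [6,[0,0,0],[0,0,0.13]]

```text
time_s: 37.15
tcp_pos: [524.5, -71.7, 170.0]
tool_rot: [3.116, -0.38, 0.009]
contact_force: [-2.1, -0.9, 12.4]
grip_width: 11.6
gripper_force: 50.0
```

```bash
python3 f.py; python3 - <<'E'
from h import *
o=bot.observe();print(o['torque'].round(2)); goto((522,-71.6,170),np.pi/2-.02)
E
```

```text
[-1.6 -1.2 12.9] [524.5 -71.7 170. ] 11.5
[-0.25  0.53  0.02]
at [524.6 -71.7 170. ] shift [-0.1    0.021 -0.001] turn [ 0.007 -0.003 -1.793] F [-2.3 -1.  13. ] q6 1.55 w 12.1
```

drive_tool:
  plan:
    - [6,[0,0,0],[0,0,-0.06]]
    - [6,[0,0,0],[0,0,-0.13]]
    - [6,[0,0,-0.1],[0,0,-0.16]]
    - [6,[0,0,-0.2],[0,0,-0.16]]
    - [6,[0,0,-0.3],[0,0,-0.16]]
    - [6,[0,0,-0.36],[0,0,-0.16]]
    - [6,[0,0,-0.36],[0,0,-0.16]]
    - [6,[0,0,-0.36],[0,0,-0.16]]

```text
time_s: 37.97
tcp_pos: [523.0, -71.0, 175.7]
tool_rot: [3.138, -0.13, 0.0]
contact_force: [1.0, -2.6, -0.4]
grip_width: 12.1
gripper_force: 49.9
```

```bash
python3 f.py
```

```text
[ 0.9 -2.4 -0.1] [522.9 -71.  175.7] 11.4
```

Force vanished 5.7 mm up, so the stud is caught at about 4 mm. Withdrawing the key and checking it in the hand and the stud slot numerically.

drive_tool:
  plan:
    - [6,[0,0,-0.2],[0,0,0]]
    - [6,[0,0,-0.5],[0,0,0]]
    - [6,[0,0,-0.9],[0,0,0]]
    - [6,[0,0,-1.3],[0,0,0]]
    - [6,[0,0,-1.6],[0,0,0]]
    - [6,[0,0,-1.6],[0,0,0]]
    - [6,[0,0,-1.6],[0,0,0]]

```text
time_s: 38.7
tcp_pos: [523.1, -70.2, 216.9]
tool_rot: [-3.139, 0.13, -0.003]
contact_force: [0.1, 0.1, -0.9]
grip_width: 11.8
gripper_force: 49.9
```

```bash
python3 - <<'E'
from h import *
s=snap('wrist','w16.png'); goto((424,-379,215),np.pi/2-.03)
g=cv2.GaussianBlur(s['frame'],(3,3),0).astype(int)
for v in(196,200,204,206,208,212,216,220):
    print(v,' '.join(f'{a}/{a-b}' for a,b in zip(g[v,244:324:2,0],g[v,244:324:2,2])))
def mask(f): # brass of the key
    a=f.astype(int); return (a[:,:,0]-a[:,:,2]>75)&(a[:,:,0]>150)
o=cv2.imread('pics/w14.png')[:,:,::-1]
for n,f in(('w14',o),('w16',s['frame'])):
    m=mask(f)[195:250,255:315]; print(n,np.argwhere(m.sum(1)>25)[:1].ravel()+195, m[15:22].sum(1), [ (np.flatnonzero(r).min()+255,np.flatnonzero(r).max()+255) for r in m[15:20] if r.any()])
# side view: stud slot direction after the turn
t=snap('side','s16.png'); p=proj(t,[[522,-71,129]])[0]; print(p, t['frame'][int(p[1])-8:int(p[1])+9,int(p[0])-12:int(p[0])+13].mean(2).astype(int))
E
```

```text
at [522.7 -70.2 216.2] shift [-2.907 12.639  0.043] turn [-0.    -0.    -1.624] F [-1.  -0.6 -1.4] q6 1.39 w 11.7
196 151/95 152/96 151/96 152/96 152/96 153/96 153/97 152/96 154/98 164/108 173/115 167/77 158/10 160/-8 164/-8 162/-9 159/-8 146/-9 159/-8 165/-9 166/-10 166/-10 161/-10 159/-9 164/-10 166/-10 164/-10 163/-9 161/-8 160/-7 161/27 170/95 173/117 161/105 154/96 153/96 154/96 154/97 153/95 154/96
200 157/100 156/98 156/99 157/99 156/99 156/98 157/98 158/100 168/111 174/108 163/46 155/-2 157/-8 164/-10 165/-10 165/-9 162/-10 153/-8 154/-9 163/-10 166/-9 166/-10 165/-10 164/-8 165/-10 166/-10 165/-9 163/-10 152/-7 132/-5 134/-5 139/7 162/66 175/117 163/106 156/97 155/98 155/98 155/97 155/97
204 156/98 156/97 156/97 156/98 156/98 156/97 157/101 163/107 173/110 152/54 124/16 125/11 141/7 152/0 153/0 153/0 152/0 141/2 140/2 151/0 153/0 154/0 152/0 148/2 150/1 153/0 154/0 152/1 145/2 145/2 162/-4 168/-9 156/3 169/73 172/113 158/101 155/97 154/96 155/95 154/96
206 156/100 156/100 157/100 157/99 157/99 157/99 157/100 165/108 171/108 159/74 152/80 150/86 149/83 151/81 150/78 149/77 15
[... 2878 characters left out ...]
67 167 163 162 168 165 169 168 157 153
  145 135 128 124 116 107 107]
 [ 97  97  97  98 101 115 131 148 169 171 163 161 175 171 167 171 168 161
  161 149 137 141 126 112 106]
 [ 97  98  97  99 108 119 127 144 162 162 156 157 165 165 160 169 162 141
  143 131 127 143 123 116 108]
 [ 97  96  97 102 116 129 132 133 128 124 121 126 135 139 144 151 141 113
  118 108 110 126 115 117 107]
 [ 97  97  96 104 119 129 124 122 122 123 124 126 130 128 124 124 119 113
  121 106  95 111 123 120 108]
 [ 98  96  99 104 119 128 121 120 122 129 133 138 144 137 121 118 120 120
  127 113 107 122 128 118 107]
 [ 97  97 100 104 114 126 129 127 125 127 136 144 146 139 120 118 120 116
  112 117 124 129 122 111 105]]
```

The key sits unchanged in the hand, and the slot now runs along x (locked). Carrying the key back.

drive_tool:
  plan:
    - [6,[-0.1,0.5,0],[0,0,-0.05]]
    - [6,[-0.3,1.3,0],[0,0,-0.15]]
    - [6,[-0.5,2.3,0],[0,0,-0.25]]
    - [6,[-0.8,3.4,0],[0,0,-0.35]]
    - [6,[-1,4.5,0],[0,0,-0.45]]
    - [6,[-1.3,5.6,0],[0,0,-0.55]]
    - [6,[-1.5,6.7,0],[0,0,-0.65]]
    - [6,[-1.8,7.8,0],[0,0,-0.75]]
    - [6,[-2,8.8,0],[0,0,-0.85]]
    - [6,[-2.2,9.6,0],[0,0,-0.95]]

```text
time_s: 39.63
tcp_pos: [447.1, -306.6, 215.3]
tool_rot: [-2.848, -1.325, 0.001]
contact_force: [0.0, 0.6, -0.5]
grip_width: 11.4
gripper_force: 49.9
```

```bash
python3 - <<'E'
from h import *
snap('wrist'); snap('wrist'); goto((423.1,-379.3,215),np.pi/2-.033)
E
```

```text
at [ 446.8 -307.6  215.1] shift [-2.797  1.139  0.007] turn [-0.001  0.001 -0.674] F [-0.1  0.4 -1.1] q6 -0.02 w 11.6
```

drive_tool:
  plan:
    - [6,[-0.5,0.2,0],[0,0,-0.1]]
    - [6,[-1.1,0.4,0],[0,0,-0.2]]
    - [6,[-1.7,0.7,0],[0,0,-0.31]]
    - [6,[-2.2,0.9,0],[0,0,-0.42]]
    - [6,[-2.6,1.1,0],[0,0,-0.53]]
    - [6,[-2.8,1.14,0],[0,0,-0.63]]
    - [6,[-2.8,1.14,0],[0,0,-0.674]]
    - [6,[-2.8,1.14,0],[0,0,-0.674]]
    - [6,[-2.8,1.14,0],[0,0,-0.674]]
    - [6,[-2.8,1.14,0],[0,0,-0.674]]

```text
time_s: 40.57
tcp_pos: [424.7, -375.9, 215.8]
tool_rot: [-2.255, -2.186, -0.001]
contact_force: [0.2, 0.8, -1.5]
grip_width: 11.4
gripper_force: 49.9
```

```bash
python3 - <<'E'
from h import *
snap('wrist'); s=snap('wrist','w17.png'); goto((423.1,-379.3,115),np.pi/2-.033)
# stand top outline: dark, reddish-brown
a=s['frame'].astype(int); m=((a.max(2)<95)).astype(np.uint8); uv=proj(s,[423.3,-379,34])[0]; print(uv)
w=np.zeros_like(m); u0,v0=int(uv[0]),int(uv[1]); w[v0-50:v0+50,u0-50:u0+50]=m[v0-50:v0+50,u0-50:u0+50]
for v in range(v0-25,v0+5,6): x=np.flatnonzero(w[v]); print(v,x.min() if len(x) else None,x.max() if len(x) else None, ray(s,x.min(),v,34)[0].round(1),ray(s,x.max(),v,34)[0].round(1))
E
```

```text
at [ 424.7 -376.2  215.9] shift [-0.127 -0.059  4.037] turn [-0.    -0.     0.003] F [ 0.2 -0.2 -0.4] q6 -0.82 w 11.4
[282.48286986 197.99821877]
172 254 310 390.5 456.9
178 254 310 390.2 456.8
184 254 310 389.8 456.8
190 254 310 389.4 456.7
196 254 310 389.0 456.6
```

drive_tool:
  plan:
    - [6,[-0.13,-0.06,0.6],[0,0,0]]
    - [6,[-0.13,-0.06,1.5],[0,0,0]]
    - [6,[-0.13,-0.06,2.5],[0,0,0]]
    - [6,[-0.13,-0.06,3.4],[0,0,0]]
    - [6,[-0.13,-0.06,4.1],[0,0,0]]
    - [6,[-0.13,-0.06,4.6],[0,0,0]]
    - [6,[-0.13,-0.06,4.7],[0,0,0]]
    - [6,[-0.13,-0.06,4.7],[0,0,0]]
    - [6,[-0.13,-0.06,4.7],[0,0,0]]

```text
time_s: 41.42
tcp_pos: [423.3, -380.4, 99.2]
tool_rot: [2.254, 2.187, -0.0]
contact_force: [0.0, 0.8, -1.0]
grip_width: 11.6
gripper_force: 49.9
```

```bash
python3 - <<'E'
from h import *
snap('wrist'); goto((423.1,-379.3,66),np.pi/2-.033)
E
```

```text
at [ 423.5 -380.6   99.6] shift [ 0.055 -0.021  1.343] turn [0.001 0.002 0.003] F [-0.7 -0.4 -0.4] q6 -0.82 w 11.8
```

drive_tool:
  plan:
    - [6,[0.05,-0.02,0.1],[0,0,0]]
    - [6,[0.05,-0.02,0.25],[0,0,0]]
    - [6,[0.05,-0.02,0.4],[0,0,0]]
    - [6,[0.05,-0.02,0.55],[0,0,0]]
    - [6,[0.05,-0.02,0.6],[0,0,0]]
    - [6,[0.05,-0.02,0.6],[0,0,0]]

```text
time_s: 41.97
tcp_pos: [422.1, -378.5, 82.9]
tool_rot: [-2.254, -2.187, 0.0]
contact_force: [0.2, -0.2, -1.4]
grip_width: 11.7
gripper_force: 49.9
```

drive_tool:
  plan:
    - [6,[0,0,0.1],[0,0,0]]
    - [6,[0,0,0.2],[0,0,0]]
    - [6,[0,0,0.2],[0,0,0]]
    - [6,[0,0,0.2],[0,0,0]]

```text
time_s: 42.3
tcp_pos: [422.3, -378.7, 78.3]
tool_rot: [-2.254, -2.188, 0.0]
contact_force: [-0.0, -0.9, -1.5]
grip_width: 11.9
gripper_force: 49.9
```

```bash
python3 f.py
```

```text
[ 0.4  0.  -1.5] [ 422.4 -378.8   78.5] 11.7
```

drive_tool:
  plan:
    - [6,[-0.02,0.03,0.1],[0,0,0]]
    - [6,[-0.02,0.03,0.2],[0,0,0]]
    - [6,[-0.02,0.03,0.3],[0,0,0]]
    - [6,[-0.02,0.03,0.4],[0,0,0]]
    - [6,[-0.02,0.03,0.4],[0,0,0]]
    - [6,[-0.02,0.03,0.4],[0,0,0]]

```text
time_s: 42.95
tcp_pos: [423.0, -379.1, 68.2]
tool_rot: [-2.254, -2.187, -0.0]
contact_force: [0.0, 0.6, -0.9]
grip_width: 11.7
gripper_force: 49.9
```

drive_tool:
  plan:
    - [6,[0,0,0.06],[0,0,0]]
    - [6,[0,0,0.12],[0,0,0]]
    - [6,[0,0,0.12],[0,0,0]]
    - [6,[0,0,0.12],[0,0,0]]

```text
time_s: 43.28
tcp_pos: [423.1, -379.3, 65.4]
tool_rot: [-2.254, -2.188, 0.0]
contact_force: [-0.1, -0.2, -1.0]
grip_width: 11.9
gripper_force: 49.9
```

```bash
python3 f.py
```

```text
[ 0.4 -0.4 -1.5] [ 423.1 -379.3   65.5] 11.8
```

drive_tool:
  plan:
    - [6,[0,0,0.04],[0,0,0]]
    - [6,[0,0,0.06],[0,0,0]]
    - [6,[0,0,0.06],[0,0,0]]
    - [6,[0,0,0.06],[0,0,0]]

```text
time_s: 43.77
tcp_pos: [423.1, -379.3, 63.9]
tool_rot: [-2.255, -2.188, 0.0]
contact_force: [-0.7, -0.5, -1.6]
grip_width: 11.5
gripper_force: 49.9
```

drive_tool:
  plan:
    - [6,[0,0,0.04],[0,0,0]]
    - [6,[0,0,0.04],[0,0,0]]
    - [6,[0,0,0.04],[0,0,0]]

```text
time_s: 44.02
tcp_pos: [423.1, -379.4, 63.8]
tool_rot: [2.254, 2.188, -0.0]
contact_force: [-2.1, 1.1, 5.1]
grip_width: 11.8
gripper_force: 49.9
```

```bash
python3 f.py
```

```text
[-1.7  1.2  5.5] [ 423.1 -379.4   63.8] 11.7
```

The flange rests on the block. Releasing the key and lifting away.

drive_tool:
  plan:
    - [20,[0,0,0],[0,0,0]]
    - [40,[0,0,0],[0,0,0]]
    - [60,[0,0,0],[0,0,0]]
    - [60,[0,0,0],[0,0,0]]
    - [60,[0,0,-0.5],[0,0,0]]
    - [60,[0,0,-1.5],[0,0,0]]
    - [60,[0,0,-2.6],[0,0,0]]
    - [60,[0,0,-3.8],[0,0,0]]
    - [60,[0,0,-5],[0,0,0]]
    - [60,[0,0,-6],[0,0,0]]

```text
time_s: 45.0
tcp_pos: [423.4, -379.6, 215.0]
tool_rot: [2.253, 2.187, -0.0]
contact_force: [0.5, -0.7, -0.3]
grip_width: 60.0
gripper_force: 0.0
```

drive_tool:
  plan:
    - [60,[-0.5,0,0],[0,0,0]]
    - [60,[-1.2,0,0],[0,0,0]]
    - [60,[-2,0,0],[0,0,0]]
    - [60,[-2.4,0,0],[0,0,0]]
    - [60,[-2.4,0,0],[0,0,0]]
    - [60,[-2.4,0,0],[0,0,0]]

```text
time_s: 45.5
tcp_pos: [420.9, -439.0, 211.7]
tool_rot: [-2.254, -2.185, -0.001]
contact_force: [0.0, -0.1, 0.4]
grip_width: 59.8
gripper_force: 0.0
```

```bash
python3 - <<'E'
from h import *
t=snap('side','s18.png');w=snap('wrist','w18.png')
# brass of the key in both views against the picture before the pick-up
def brass(f,p,r):
    a=f.astype(int)[p[1]-r:p[1]+r,p[0]-r:p[0]+r]; m=(a[:,:,0]-a[:,:,2]>60)&(a[:,:,0]>110); y,x=np.nonzero(m); return len(x),(x.mean()+p[0]-r).round(1),(y.mean()+p[1]-r).round(1)
for n in('side0','s8'):
    print(n,brass(cv2.imread(f'pics/{n}.png')[:,:,::-1],(318,146),15))
print('now',brass(t['frame'],(318,146),15))
p=proj(w,[423,-379,39])[0].astype(int); b=brass(w['frame'],p,32); print(p,b,ray(w,b[1],b[2],55).round(1))
# dark candles left on table, lid: nothing cream left outside; bystanders unchanged between side pictures
d=cv2.absdiff(cv2.imread('pics/s8.png'),t['frame'][:,:,::-1].copy()).max(2); d=cv2.medianBlur(d,5)>35
n,l,st,c=cv2.connectedComponentsWithStats(d.astype(np.uint8)); print([s.tolist() for s in st[1:] if s[4]>25])
# lid near edge height from side picture: corners expected
print(proj(t,[[424,79,108],[430,-221,108]]).round(), tool()[2]['time_s'])
E
```

```text
side0 (111, np.float64(317.1), np.float64(147.8))
s8 (111, np.float64(317.1), np.float64(147.8))
now (123, np.float64(315.1), np.float64(149.3))
[283 145] (1120, np.float64(284.4), np.float64(145.9)) [ 423.6 -378.8   55. ]
[[264, 0, 39, 92, 1600], [302, 0, 55, 93, 1562], [375, 0, 144, 299, 20228], [299, 27, 9, 14, 73], [453, 51, 7, 20, 82], [185, 99, 121, 123, 6930], [498, 188, 22, 44, 451]]
[[290. 221.]
 [308. 156.]] 45.6
```

```bash
python3 -c "
from plant import bot
print(bot.job_done())"
```

```text
the job is handed in; nothing more can be done
None
```

I handed the job in at about 46 s: both candles that were present are seated in their holders, the lid is shut, the stud is turned and caught, and the key is back in its stand. I never touched the jar, vase or bowl. I confirmed the stud and key by force readings and pixel measurements, because my picture views had run out.

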